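# Charge the feed cassette of the measuring station with test blocks

### The job

Slide the feeder's retaining gate open, lay the aluminium test blocks lying on the granite in the open trough lengthwise, and push them with the wooden push stick into the tunnel until every one is wholly past the gate (two at a time is handy in the short trough). Then slide the gate fully shut behind them and put the push stick back on its cork mat, standing on its blade with the handle up. Leave the other things on the granite plate where they are.

Things in the scene. Friction and masses are not known exactly. Their poses are not given: they have to be found in the camera images.
- feeder: fixed feeder; origin on the granite under the tunnel mouth, on the channel's centre line; x = feed direction (trough into tunnel), z up. Base plate 12 mm thick (its top is the channel floor), 75 mm wide, x -185 to +295 mm. Channel 36 mm wide, 8 mm walls. The gate crosses it at x 37 to 43 mm
- trough (a point): on the channel floor in the middle of the open trough, feeder x -92 mm. Trough: feeder x -185 to 0 mm, open above and at the rear, walls upright for 5 mm, then flaring outward to 46 mm apart at their top, z 25 mm
- cassette (a point): on the channel floor in the middle of the cassette, feeder x 163 mm. Tunnel from feeder x 0: walls to z 48 mm, roof strips to z 56 mm with a 14 mm slot along the middle, inside height 36 mm. The cassette is its part past the gate, x 43 mm to the end stop at 283 mm: room for four blocks and 16 mm spare. A block is wholly past the gate when its centre is at feeder x over 71 mm
- gate (a joint): retaining gate, slides across the channel along the feeder's +y: 0 = shut (channel closed), 0.06 m = fully open; the channel is clear above 0.035. Starts within 12 mm of shut, stays where it is left, takes about 2 N
- gate_grip (a point): grip point of the gate's black upright handle: 20 mm (feeder x) by 16 mm (feeder y), running up from z 13 to 97 mm, this point on its centre line at z 85 mm; 55 mm beside the channel's centre line (feeder +y) when shut, 115 mm when open; moves with the gate
- stick: loose wooden push stick, 0.12 to 0.2 kg: flat blade 165 mm long (x -60 to +105), 28 mm wide, 20 mm high, and over its origin an upright handle block 44 mm (x) by 18 mm (y), z 20 to 75 mm, to be pinched across its 18 mm from above. Origin on the underside of the blade below the handle; x towards the pushing end, z up. Starts on the mat
- stick_tip (a point): middle of the stick's pushing end face, 105 mm ahead of the handle's centre, 10 mm above the blade's underside
- mat: thin cork mat 200 x 70 mm, 1 mm thick look only (flush: the stick rests at granite height), fixed; origin at its centre, x along its length
- block0: plain aluminium test block, 56 x 30 x 30 mm, 0.11 to 0.2 kg; origin at its centre, x along its length (either end first will do). Starts lying on the granite to the robot's right; may be absent (3 or 4 of the four are there)
- block1: plain aluminium test block, 56 x 30 x 30 mm, 0.11 to 0.2 kg; origin at its centre, x along its length (either end first will do). Starts lying on the granite to the robot's right; may be absent (3 or 4 of the four are there)
- block2: plain aluminium test block, 56 x 30 x 30 mm, 0.11 to 0.2 kg; origin at its centre, x along its length (either end first will do). Starts lying on the granite to the robot's right; may be absent (3 or 4 of the four are there)
- block3: plain aluminium test block, 56 x 30 x 30 mm, 0.11 to 0.2 kg; origin at its centre, x along its length (either end first will do). Starts lying on the granite to the robot's right; may be absent (3 or 4 of the four are there)
- ringgauge: bystander, leave alone: steel ring gauge, 72 mm across, 22 mm high, loose; origin at the centre of its underside
- vblock: bystander, leave alone: dark steel V-block, 60 x 70 x 47 mm, loose; origin at the centre of its underside
- master: bystander, leave alone: small stepped steel cylinder on a foot, 48 mm across, 50 mm high, loose; origin at the centre of its underside
- driver: bystander, leave alone: screwdriver, 170 mm long, loose; origin at its middle along its length, on its underside
- oil: bystander, leave alone: white bottle with blue cap, 48 mm across, 100 mm high, loose; origin at the centre of its underside
- mouse: bystander, leave alone: black computer mouse, 100 x 58 x 22 mm, loose; origin at the centre of its underside
Mind the look-alikes: they are no part of the job. Leave any blue look-alike of the block0 alone. Leave any yellow look-alike of the block1 alone.

How it is judged (in metres and radians):
On the way, in this order (a step that is already met when the one before it is completed fails the run):
1. the gate is slid open (at least 45 mm) (value of joint gate above 0.045 m), for 0.2 s.
2. every block is wholly past the gate, with the push stick's pushing end inside the tunnel (x of block0 in the frame of feeder between 0.0705 and 0.262 m and y of block0 in the frame of feeder between -0.009 and 0.009 m and z of block0 in the frame of feeder between 0.02 and 0.036 m and x of block1 in the frame of feeder between 0.0705 and 0.262 m and y of block1 in the frame of feeder between -0.009 and 0.009 m and z of block1 in the frame of feeder between 0.02 and 0.036 m and x of block2 in the frame of feeder between 0.0705 and 0.262 m and y of block2 in the frame of feeder between -0.009 and 0.009 m and z of block2 in the frame of feeder between 0.02 and 0.036 m and x of block3 in the frame of feeder between 0.0705 and 0.262 m and y of block3 in the frame of feeder between -0.009 and 0.009 m and z of block3 in the frame of feeder between 0.02 and 0.036 m and x of stick_tip in the frame of feeder above 0.02 m and y of stick_tip in the frame of feeder between -0.018 and 0.018 m and z of stick_tip in the frame of feeder below 0.048 m), for 0.1 s.
3. the gate is shut (within 4 mm) behind the blocks (x of block0 in the frame of feeder between 0.0705 and 0.262 m and y of block0 in the frame of feeder between -0.009 and 0.009 m and z of block0 in the frame of feeder between 0.02 and 0.036 m and x of block1 in the frame of feeder between 0.0705 and 0.262 m and y of block1 in the frame of feeder between -0.009 and 0.009 m and z of block1 in the frame of feeder between 0.02 and 0.036 m and x of block2 in the frame of feeder between 0.0705 and 0.262 m and y of block2 in the frame of feeder between -0.009 and 0.009 m and z of block2 in the frame of feeder between 0.02 and 0.036 m and x of block3 in the frame of feeder between 0.0705 and 0.262 m and y of block3 in the frame of feeder between -0.009 and 0.009 m and z of block3 in the frame of feeder between 0.02 and 0.036 m and value of joint gate below 0.004 m), for 0.2 s.
At the end, for the whole second after the job is handed in: Every block present lies in the tunnel wholly past the gate (centre at feeder x over 70.5 mm, on the channel floor); the gate is within 4 mm of shut; the stick stands handle up on its mat, origin within 50 mm along and 30 mm across of its centre, along it within 0.35 rad (all of step 3 and x of stick in the frame of mat between -0.05 and 0.05 m and y of stick in the frame of mat between -0.03 and 0.03 m and angle between the x axis of stick and the x axis of mat, either way round below 0.35 rad and angle between stick's own z axis and vertical below 0.12 rad and height (world z) of stick below 0.008 m and linear speed of stick below 0.02 m/s); the robot touches nothing.
It fails at once if a bystander (ring gauge, V-block, master, screwdriver, oil bottle, mouse) is pushed more than 40 mm (distance of any of ringgauge, vblock, master, driver, oil, mouse from where it was at the start of the episode above 0.04 m).
Of block0, block1, block2, block3 only 3 to 4 are there at a start; the rules pass over those that are not, and their reading is None.
At some moment in a run one of block0, block1, block2, block3, stick may be knocked a few centimetres aside while the robot is not near it.
Once in a run the grip may slacken for a moment while it holds something.
It also fails if it takes over 210 s, if anything falls off the work surface, if the arm or the gripper's body presses on something with over 40 N, if the wrist force passes 120 N, or if a joint passes its speed limit or range.

### The arm

A 6-joint arm with a two-finger parallel gripper is mounted at the origin on the work surface. World frame = base frame: x ahead of the robot, y to its left, z up, the work surface at z = 0. Lengths are in mm, angles in degrees, forces in N, time in s.
With the tool pointing down it reaches from about 350 to 850 mm from the base axis. Payload 8.1 kg.
Tool frame: the origin (TCP) lies midway between the tips of the shut fingers; the grasp point (between the pads) lies 19 mm behind it; z points along the fingers, y is the line along which they close (so a half turn about z gives the same grasp; the last joint's range is limited). The gripper opens to 85 mm and grips with 20 to 120 N. Pads are 22 mm wide; open, the fingers measure 114 mm over their backs; the gripper's body (76 mm by 85 mm) begins 54 mm behind the grasp point. The pads swing forward as they close: fully open they stand 13 mm farther back than shut.
Start: joints at [60.768, 7.471, 85.268, -0, 87.261, -4.893], TCP at [247.263, 546.687, 231.292] pointing down, gripper open.
Joint ranges: [-169.43, 169.43], [-51.17, 129.36], [1.28, 143.12], [-76.62, 256.62], [0, 156.53], [-152.29, 152.29]. Speed limits (degrees/s): [136.94, 136.94, 159.86, 180, 180, 180].

### API

Orientations are given as [roll, pitch, yaw] about the fixed x, y, z axes, in that order (R = Rz(yaw) Ry(pitch) Rx(roll)).
In Python, from bench import sense, snapshot, camera_params, hand_in, masks_of, pinpoint gives the robot as it stands.
- The arm moves only by the tool step_arm, never from a script. Its argument "targets" is a list of rows, each an object with "angular": the turn, a rotation vector about the tool's x, y, z scaled (see below), a list of three; "dp": the shift along the tool's x, y, z scaled (see below), a list of three; "fingers": the closure, from 0 (fully open) to 1 (shut). A call has exactly 8 rows; each row is the pose to reach, as a shift and turn from the pose commanded when the call began, along the tool's axes at that moment, turning the shorter way round; what a row does not reach only later rows make up. The controller multiplies each number of a shift by 0.2 m and each number of a turn by 180 degrees. A row lasts 1/8 s, in which the tool goes at most 62.5 mm and 10.7 degrees, less where a joint would pass 70% of its speed; a pose out of reach is approached as far as the arm can. A call with a number of a shift or a turn outside -1 to 1 is refused whole. A call with a gripper value outside its range is refused whole. The fingers move at their own pace and stop on an object; "newtons" is the grip in N (left out, the last holds). Time passes only in rows, so rows that repeat a pose let the fingers close, or fill a call up. It gives the time, the measured TCP pose, the force, the opening and the grip force at its end, in the units of the state.
- sense(): the state, without advancing time (a new reading comes with each control period).
- snapshot(name): name is "scene" or "top" or "wrist"; returns the picture (480x640x3 uint8, blue, green, red); there is no depth.
- camera_params(name): a dict with "vfov" (degrees; the focal length in pixels is half the picture's height over the tangent of half this angle, whatever the lens; pixels are square), "cx", "cy" (the principal point, pixels), "R" (3x3) and "t" (3): a world point X has camera coordinates R X + t. Camera axes: x right, y down, z forward; pixel columns grow to the right and rows downward; lengths in mm; the calibration is good to about 2 mm. A picture is of the moment at which its call begins: read the wrist's pose just before it. camera_params takes no time and is no camera call; for the wrist camera it gives the pose at the moment of the call.
- hand_in(): hands the job in; it is judged then, once.
Trained networks look in the newest picture that a camera, given by its name, has taken for a name from the list of things; names that differ only in an ending like _2 or _b are one class to them, and where a whole thing is asked for, a point or a joint stands for the part that bears it (a point fixed in the world has none). Each returns a list of dicts, best first, with "conf" (0 to 1); they miss things now and then, are a little off and sometimes report something else, mostly with a low value. They report only what shows in the picture. A call takes as long as a camera call. They do not tell look-alikes from the thing itself.
- masks_of(camera, label): "pixels" (480x640 bool, what is visible of it) and "at" ([column, row] in pixels, amid what is visible of it).
- pinpoint(camera, label): "at" ([column, row] in pixels: a listed point, or the origin of a listed thing).
The state is a dict: "time": time; "joint_pos": joint angles; "qd": joint speeds; "joint_efforts": joint torques, N m; "tool_pos": TCP position; "tcp_rot": TCP orientation; "ft_force": force on the tool from outside, world axes, zero at the start; "wrist_torque": the same for the moment, N m; "finger_gap": finger opening in mm; "grip_force": force on a finger pad.
Only numpy, scipy, OpenCV 4.12 (cv2) and the standard library are available. Lean on these libraries where they do the work, as an engineer would, in place of code of your own. Each camera call takes 0.05 s, during which the arm holds its last target. There are 200 camera calls.

## Working session

There is one attempt and no reset: what is moved stays moved. The work goes in short steps, Python scripts to look and compute and a tool call to move; the robot and the scene stay as the last step left them, time stands still between calls to the robot, and variables do not carry over. Pictures are saved under pics/ and viewed, at most 16 in all, crops included, and the job is handed in when it is done.

Besides the shell and the picture viewer there is one more tool, called after "Request:" as name(argument=value, ...), one argument or row to a line, values as JSON. step_arm: Moves the arm, as the interface text tells. Its arguments: {"type":"object","properties":{"targets":{"type":"array","items":{"type":"object","properties":{"angular":{"type":"array","items":{"type":"number","minimum":-1,"maximum":1}},"dp":{"type":"array","items":{"type":"number","minimum":-1,"maximum":1}},"fingers":{"type":"number"}}}},"newtons":{"type":"number"}},"required":["targets"]}

```bash
mkdir -p pics; ls; cat > h.py <<'E'
import numpy as np, cv2
from bench import *
def ray(cam,uv,P=None):
    P=P or camera_params(cam); f=240/np.tan(np.radians(P['vfov'])/2)
    R=np.array(P['R']);t=np.array(P['t'])
    d=R.T@np.array([(uv[0]-P['cx'])/f,(uv[1]-P['cy'])/f,1]); return -R.T@t,d
def w(cam,uv,z,P=None):
    o,d=ray(cam,uv,P); return o+d*(z-o[2])/d[2]
def px(cam,X,P=None):
    P=P or camera_params(cam); f=240/np.tan(np.radians(P['vfov'])/2)
    c=np.array(P['R'])@np.array(X,float)+np.array(P['t']); return np.array([P['cx']+f*c[0]/c[2],P['cy']+f*c[1]/c[2]])
E
python3 - <<'E'
from h import *
s=sense();print(s)
for c in('scene','top'):
    im=snapshot(c);cv2.imwrite(f'pics/{c}0.png',im)
    P=camera_params(c);print(c,P['vfov'],-np.array(P['R']).T@np.array(P['t']))
    for l,z in(('feeder',0),('trough',12),('cassette',12),('gate_grip',85),('stick',0),('stick_tip',10),('mat',0),('block0',15)):
        print(l,[(np.round(r['at']).tolist(),round(r['conf'],2),np.round(w(c,r['at'],z)[:2]).tolist()) for r in pinpoint(c,l)[:7]])
E
```

```text
pics
{'time': 0.0, 'joint_pos': array([ 6.07695233e+01,  7.51591730e+00,  8.53296481e+01, -1.88311013e-03,
        8.72607822e+01, -4.89271670e+00]), 'qd': array([-0.03288838, -0.03307966,  0.08099817,  0.05068629,  0.11290381,
       -0.0356264 ]), 'joint_efforts': array([ 1.51939485e-04, -5.69410086e+01, -5.00547802e+01, -1.43525563e-04,
        1.50642759e-02, -1.50297575e-05]), 'tool_pos': array([246.98712593, 546.20387788, 230.23245464]), 'tcp_rot': array([-1.79893880e+02, -7.19647440e-03,  1.55662325e+02]), 'ft_force': array([-0.04378152,  0.14040049,  0.61242133]), 'wrist_torque': array([-0.01052263,  0.01689509,  0.00670579]), 'grip_force': 0.0, 'finger_gap': 85.14533536720134}
scene 49.15638522377554 [1447.15627383 -758.35095214  807.21167197]
feeder [([376.0, 231.0], 0.78, [544.0, 104.0]), ([399.0, 223.0], 0.58, [550.0, 185.0])]
trough [([398.0, 221.0], 0.7, [555.0, 178.0]), ([222.0, 290.0], 0.55, [539.0, -375.0])]
cassette [([331.0, 252.0], 0.84, [567.0, -74.0])]
gate_grip [([386.0, 219.0], 0.92, [613.0, 69.0])]
stick [([353.0, 211.0], 0.74, [422.0, 119.0])]
stick_tip []
m
[... 291 characters left out ...]
.0])]
top 52.74063558872226 [ 355.59107045  -70.19147514 1324.49644644]
feeder [([248.0, 252.0], 0.85, [552.0, 97.0])]
trough [([214.0, 253.0], 0.96, [549.0, 187.0])]
cassette [([308.0, 247.0], 0.56, [568.0, -70.0])]
gate_grip [([260.0, 223.0], 0.65, [617.0, 56.0]), ([394.0, 298.0], 0.41, [427.0, -291.0])]
stick [([234.0, 306.0], 0.55, [404.0, 129.0]), ([316.0, 188.0], 0.42, [740.0, -90.0])]
stick_tip [([275.0, 298.0], 0.62, [428.0, 19.0])]
mat [([233.0, 306.0], 0.7, [404.0, 131.0]), ([235.0, 306.0], 0.57, [406.0, 127.0])]
block0 [([424.0, 253.0], 0.84, [557.0, -387.0]), ([427.0, 298.0], 0.79, [432.0, -391.0]), ([362.0, 302.0], 0.78, [419.0, -217.0]), ([395.0, 298.0], 0.65, [431.0, -305.0])]
```

View pics/scene0.png

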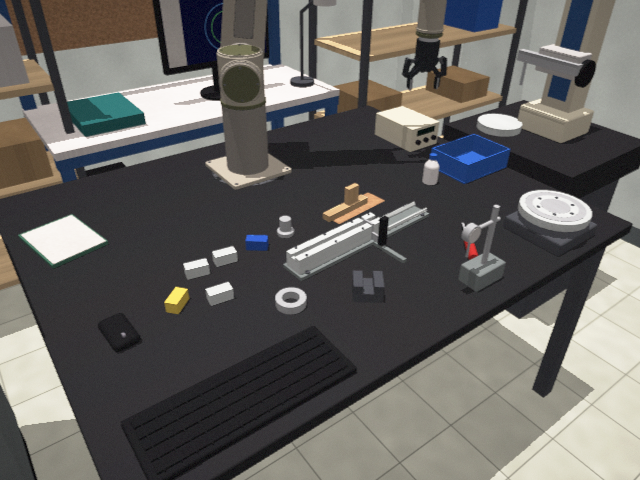

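View pics/top0.png

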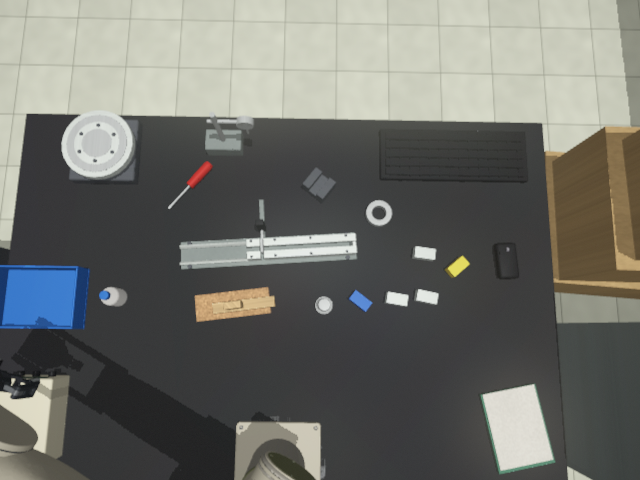

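Three white blocks in the top image: (424,253), (427,298), (396,298). Look-alikes are blue at (361,301) and yellow at (458,266), plus the master at (324,305) and ring at (379,213). The mat and stick are at (234,305), and the gate handle is at (262,225). I'll choose the white ones and move in for close wrist views.

Request:
step_arm(
  targets=[
    {"angular":[0,0,0.3426],"dp":[-1,-1,-0.5],"fingers":0},
    {"angular":[0,0,0.3426],"dp":[-1,-1,-0.5],"fingers":0},
    {"angular":[0,0,0.3426],"dp":[-1,-1,-0.5],"fingers":0},
    {"angular":[0,0,0.3426],"dp":[-1,-1,-0.5],"fingers":0},
    {"angular":[0,0,0.3426],"dp":[-1,-1,-0.5],"fingers":0},
    {"angular":[0,0,0.3426],"dp":[-1,-1,-0.5],"fingers":0},
    {"angular":[0,0,0.3426],"dp":[-1,-1,-0.5],"fingers":0},
    {"angular":[0,0,0.3426],"dp":[-1,-1,-0.5],"fingers":0},
  ],
)

```text
time: 1.9
tool_pos: [346.8, 282.3, 331.0]
tcp_rot: [-180.0, 0.0, 94.2]
ft_force: [-0.7, 0.2, -0.8]
finger_gap: 85.6
grip_force: 0.0
```

```bash
python3 - <<'E'
from h import *
s=sense();print(s['time'],s['tool_pos'],s['tcp_rot'])
P=camera_params('wrist');R=np.array(P['R']);c=-R.T@np.array(P['t']);print(P['vfov'],c,R.round(3).tolist())
print('ground px corners',[w('wrist',u,0)[:2].round() for u in((0,0),(639,0),(639,479),(0,479))])
E
```

```text
1.9 [346.78383054 282.3192074  330.98324144] [-1.79972482e+02  8.40727251e-03  9.42098092e+01]
65.53906422125593 [341.80343603 366.8671136  473.68086114] [[0.997, 0.074, -0.001], [0.071, -0.942, 0.328], [0.024, -0.327, -0.945]]
ground px corners [array([-23., 457.]), array([676., 509.]), array([ 925., -188.]), array([-174., -271.])]
```

Request:
step_arm(
  targets=[
    {"dp":[-0.3,0.75,0]},
    {"dp":[-0.3,0.75,0]},
    {"dp":[-0.3,0.75,0]},
    {"dp":[-0.3,0.75,0]},
    {"dp":[-0.3,0.75,0]},
    {"dp":[-0.3,0.75,0]},
    {"dp":[-0.3,0.75,0]},
    {"dp":[-0.3,0.75,0]},
  ],
)

```text
validation failed for argument at $.ta...
```

```bash
python3 - <<'E'
from h import *
s=sense();print(s['time'],s['tool_pos'],s['tcp_rot'])
im=snapshot('wrist');cv2.imwrite('pics/w1.png',im)
c='wrist'
for l,z in(('feeder',0),('trough',12),('cassette',12),('gate_grip',85),('stick',0),('stick_tip',10),('mat',0)):
    print(l,[(np.round(r['at']).tolist(),round(r['conf'],2),np.round(w(c,r['at'],z)[:2],1).tolist()) for r in pinpoint(c,l)[:3]])
E
```

```text
1.9 [346.78383054 282.3192074  330.98324144] [-1.79972482e+02  8.40727251e-03  9.42098092e+01]
feeder [([457.0, 323.0], 0.88, [553.9, 93.5])]
trough [([466.0, 269.0], 0.57, [545.1, 182.9])]
cassette [([444.0, 417.0], 0.65, [560.3, -68.8])]
gate_grip [([525.0, 386.0], 0.56, [619.7, 56.6])]
stick [([356.0, 299.0], 0.85, [403.7, 121.2]), ([446.0, 416.0], 0.41, [567.6, -78.0])]
stick_tip [([360.0, 366.0], 0.66, [419.3, 15.8])]
mat [([363.0, 291.0], 0.69, [411.5, 133.8])]
```

View pics/w1.png

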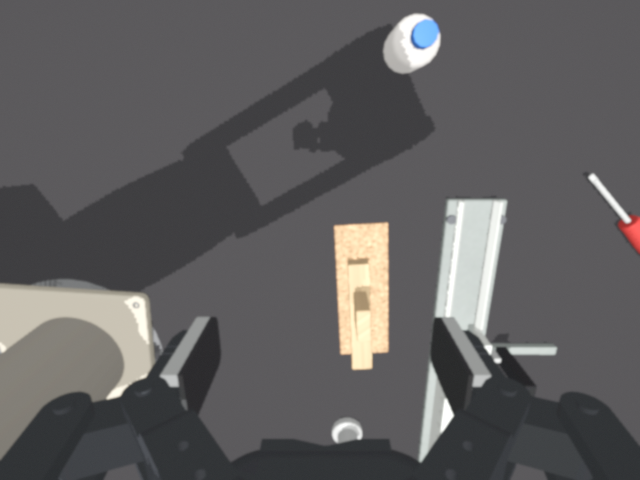

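The wrist view shows the mat and stick at (362,290), the feeder's rear at (449–506,200), the gate arm at (525,350) and the oil bottle at (412,45). I'll move over the feeder.

Request:
step_arm(
  targets=[
    {"angular":[0,0,0],"dp":[0.1,0.9,0],"fingers":0},
    {"angular":[0,0,0],"dp":[0.1,0.9,0],"fingers":0},
    {"angular":[0,0,0],"dp":[0.1,0.9,0],"fingers":0},
    {"angular":[0,0,0],"dp":[0.1,0.9,0],"fingers":0},
    {"angular":[0,0,0],"dp":[0.1,0.9,0],"fingers":0},
    {"angular":[0,0,0],"dp":[0.1,0.9,0],"fingers":0},
    {"angular":[0,0,0],"dp":[0.1,0.9,0],"fingers":0},
    {"angular":[0,0,0],"dp":[0.1,0.9,0],"fingers":0},
  ],
)

```text
time: 3.3
tool_pos: [524.8, 314.6, 332.4]
tcp_rot: [179.9, -0.0, 94.0]
ft_force: [-0.0, -0.5, 0.1]
finger_gap: 85.6
grip_force: 0.0
```

```bash
python3 - <<'E'
from h import *
s=sense();print(s['time'],s['tool_pos'],s['tcp_rot'])
im=snapshot('wrist');cv2.imwrite('pics/w2.png',im)
c='wrist'
for l,z in(('feeder',0),('trough',12),('cassette',12),('gate_grip',85),('stick',0),('stick_tip',10),('mat',0)):
    print(l,[(np.round(r['at']).tolist(),round(r['conf'],2),np.round(w(c,r['at'],z)[:2],1).tolist()) for r in pinpoint(c,l)[:3]])
E
```

```text
3.3 [524.7628403  314.64455721 332.41320481] [ 1.79909334e+02 -3.76018962e-02  9.40206740e+01]
feeder [([330.0, 333.0], 0.88, [549.5, 94.9])]
trough [([334.0, 279.0], 0.88, [547.3, 186.5])]
cassette [([331.0, 427.0], 0.78, [563.4, -69.9])]
gate_grip [([380.0, 397.0], 0.68, [615.5, 58.7]), ([330.0, 424.0], 0.32, [554.6, 9.7])]
stick [([233.0, 311.0], 0.95, [406.6, 120.4])]
stick_tip [([240.0, 302.0], 0.36, [419.2, 142.0]), ([436.0, 440.0], 0.29, [733.5, -86.0])]
mat [([236.0, 304.0], 0.87, [412.2, 133.3]), ([248.0, 72.0], 0.36, [428.2, 437.7]), ([239.0, 379.0], 0.31, [414.5, 2.9])]
```

View pics/w2.png

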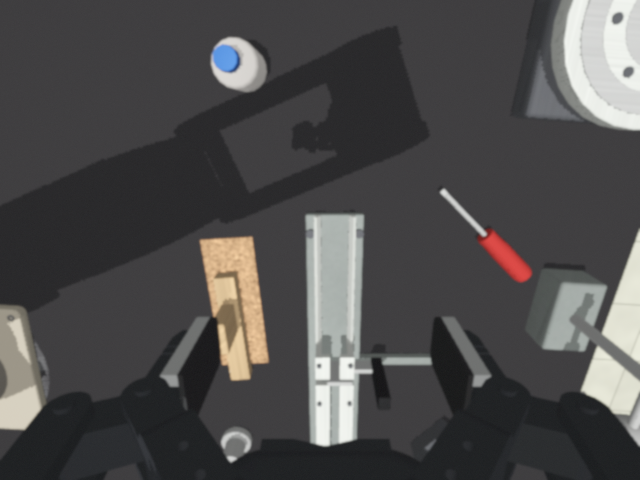

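```bash
python3 - <<'E'
import cv2
im=cv2.imread('pics/w2.png')
c=cv2.resize(im[205:435,195:395],None,fx=2.6,fy=2.6,interpolation=cv2.INTER_CUBIC);cv2.imwrite('pics/w2c.png',c);print(c.shape)
E
```

```text
(598, 520, 3)
```

View pics/w2c.png

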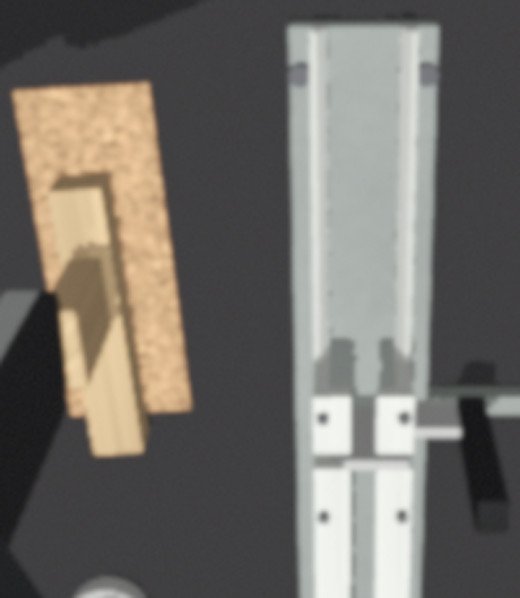

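```bash
cat > fit.py <<'E'
from h import *
from scipy.optimize import least_squares
def fit(P,pts,x0):  # pts: (model xyz or None comps, px)
    def T(p,m):
        c,s=np.cos(p[2]),np.sin(p[2]);return [p[0]+c*m[0]-s*m[1],p[1]+s*m[0]+c*m[1],m[2]]
    f=lambda p:np.concatenate([px('wrist',T([p[0]*100,p[1]*100,p[2]],m),P)-u for m,u in pts])
    r=least_squares(f,[x0[0]/100,x0[1]/100,np.radians(x0[2])],loss='soft_l1');q=r.x
    return np.array([q[0]*100,q[1]*100,np.degrees(q[2])]).round(2),f(q).round(1)
E
python3 - <<'E'
from fit import *
P=camera_params('wrist')
C=lambda x,y:np.array([195+x/2.6,205+y/2.6])-.3
print('feeder',fit(P,[((-185,37.5,12),C(440,24)),((-185,-37.5,12),C(288,25)),((0,26,56),C(414,396)),((0,-26,56),C(313,396)),((0,7,56),C(376,396)),((0,-7,56),C(351,396)),((37,-26,56),C(313,455)),((43,-26,56),C(314,468))],(550,95,-86)))
print('mat',fit(P,[((-100,35,0),C(150,82)),((-100,-35,0),C(12,90)),((100,35,0),C(191,410)),((100,-35,0),C(68,416))],(412,133,-86)))
print('stick',fit(P,[((-60,14,20),C(104,187)),((-60,-14,20),C(50,190)),((105,14,20),C(146,453)),((105,-14,20),C(93,457))],(412,133,-86)))
print('handle top',w('wrist',C(490,515),97))
E
```

```text
feeder (array([554.37,  93.73, -85.85]), array([ 0.1, -0.2, -0.2, -0.5,  0.2,  0.2, -0.1,  0.3,  0.5,  0.2, -0.4,
        0.3,  0.2,  0.5, -0.2, -0.9]))
mat (array([411.07, 132.  , -82.85]), array([-0.6,  0.6,  0.6,  0.2, -0.7, -0.4,  0.7, -0.6]))
stick (array([408.52, 123.19, -82.64]), array([ 0. ,  0.3, -0. ,  0.2, -0.8, -0.1,  0.8, -0.7]))
handle top [617.44180492  60.32520201  97.        ]
```

```bash
cat > go.py <<'E'
from h import *
from scipy.spatial.transform import Rotation as Ro
F=(554.37,93.73,-85.85)
def fw(x,y,F=F):
    a=np.radians(F[2]);return F[0]+x*np.cos(a)-y*np.sin(a),F[1]+x*np.sin(a)+y*np.cos(a)
def wf(X,F=F):
    a=np.radians(F[2]);d=np.array(X[:2])-F[:2];return np.array([d[0]*np.cos(a)+d[1]*np.sin(a),-d[0]*np.sin(a)+d[1]*np.cos(a)]).round(1)
def go(x,y,z,yaw=94.15,s=None):
    s=s or sense();R=Ro.from_euler('xyz',s['tcp_rot'],degrees=True);T=Ro.from_euler('xyz',[180,0,yaw],degrees=True)
    dp=R.inv().apply(np.array([x,y,z])-s['tool_pos'])/200;an=(R.inv()*T).as_rotvec(degrees=True)/180
    print('dp',dp.round(4).tolist(),'ang',an.round(4).tolist(),'mm',dp.round(4)*200)
E
python3 - <<'E'
from go import *
print(wf((617.4,60.3)))
go(617,59.5,70)
E
```

```text
[37.9 60.4]
dp [-1.3037, 0.3692, 1.306] ang [-0.0, 0.0, -0.0009] mm [-260.74   73.84  261.2 ]
```

Request:
step_arm(
  targets=[
    {"angular":[0,0,-0.001],"dp":[-1,0.37,0.5],"fingers":0.5},
    {"angular":[0,0,-0.001],"dp":[-1,0.37,0.5],"fingers":0.5},
    {"angular":[0,0,-0.001],"dp":[-1,0.37,0.5],"fingers":0.5},
    {"angular":[0,0,-0.001],"dp":[-1,0.37,0.5],"fingers":0.5},
    {"angular":[0,0,-0.001],"dp":[-1,0.37,0.5],"fingers":0.5},
    {"angular":[0,0,-0.001],"dp":[-1,0.37,0.5],"fingers":0.5},
    {"angular":[0,0,-0.001],"dp":[-1,0.37,0.5],"fingers":0.5},
    {"angular":[0,0,-0.001],"dp":[-1,0.37,0.5],"fingers":0.5},
  ],
)

```text
time: 4.7
tool_pos: [613.0, 121.4, 232.2]
tcp_rot: [179.9, -0.0, 94.3]
ft_force: [0.9, -0.5, 0.1]
finger_gap: 42.5
grip_force: 0.0
```

Request:
step_arm(
  targets=[
    {"angular":[0,0,0],"dp":[-0.3,0,0],"fingers":0.5},
    {"angular":[0,0,0],"dp":[-0.3,0,0.2],"fingers":0.5},
    {"angular":[0,0,0],"dp":[-0.3,0,0.4],"fingers":0.5},
    {"angular":[0,0,0],"dp":[-0.3,0,0.4],"fingers":0.5},
    {"angular":[0,0,0],"dp":[-0.3,0,0.4],"fingers":0.5},
    {"angular":[0,0,0],"dp":[-0.3,0,0.4],"fingers":0.5},
    {"angular":[0,0,0],"dp":[-0.3,0,0.4],"fingers":0.5},
    {"angular":[0,0,0],"dp":[-0.3,0,0.4],"fingers":0.5},
  ],
)

```text
time: 5.7
tool_pos: [617.8, 60.4, 152.2]
tcp_rot: [179.9, 0.0, 94.2]
ft_force: [0.4, -0.0, -0.3]
finger_gap: 42.8
grip_force: 0.0
```

```bash
python3 - <<'E'
from go import *
s=sense();print(s['tool_pos'],s['finger_gap'],wf(s['tool_pos']))
im=snapshot('wrist');cv2.imwrite('pics/w3.png',im)
print([(r['at'],r['conf'],wf(w('wrist',r['at'],85))) for r in pinpoint('wrist','gate_grip')])
go(617,59.5,70)
E
```

```text
[617.79218308  60.42247578 152.18378273] 42.76496701246873 [37.8 60.8]
[([326.8, 262.5], 0.89, array([38.9, 62.7])), ([82.8, 258.1], 0.16, array([ 36.2, -84.5]))]
dp [-0.0039, -0.0028, 0.4081] ang [0.0001, 0.0, 0.0001] mm [-0.78 -0.56 81.62]
```

View pics/w3.png

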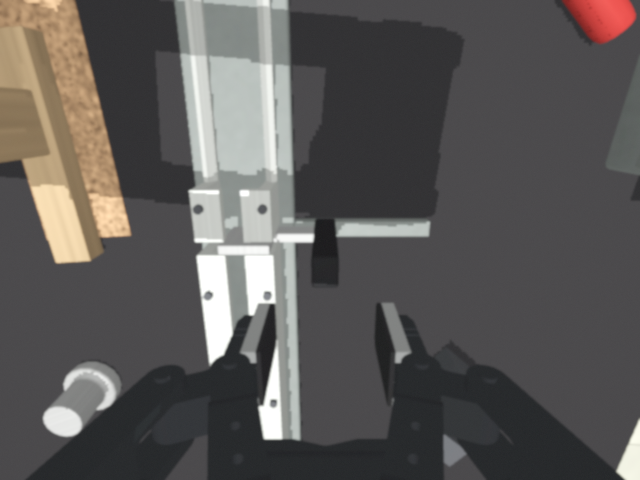

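Handle top at (325,270) is centred between the fingers at (265) and (390). Descend, grip, and open the gate.

Request:
step_arm(
  newtons=40,
  targets=[
    {"angular":[0,0,0],"dp":[-0.004,0,0.2],"fingers":0.5},
    {"angular":[0,0,0],"dp":[-0.004,0,0.4],"fingers":0.5},
    {"angular":[0,0,0],"dp":[-0.004,0,0.4],"fingers":0.5},
    {"angular":[0,0,0],"dp":[-0.004,0,0.4],"fingers":1},
    {"angular":[0,0,0],"dp":[-0.004,0,0.4],"fingers":1},
    {"angular":[0,0,0],"dp":[-0.004,0,0.4],"fingers":1},
    {"angular":[0,0,0],"dp":[-0.004,0,0.4],"fingers":1},
    {"angular":[0,0,0],"dp":[-0.004,0,0.4],"fingers":1},
  ],
)

```text
time: 6.8
tool_pos: [619.1, 59.6, 73.9]
tcp_rot: [179.8, 0.0, 94.2]
ft_force: [-0.9, -0.4, 6.8]
finger_gap: 15.1
grip_force: 43.2
```

Request:
step_arm(
  targets=[
    {"angular":[0,0,0],"dp":[0,0.05,0],"fingers":1},
    {"angular":[0,0,0],"dp":[0,0.1,0],"fingers":1},
    {"angular":[0,0,0],"dp":[0,0.15,0],"fingers":1},
    {"angular":[0,0,0],"dp":[0,0.2,0],"fingers":1},
    {"angular":[0,0,0],"dp":[0,0.25,0],"fingers":1},
    {"angular":[0,0,0],"dp":[0,0.26,0],"fingers":1},
    {"angular":[0,0,0],"dp":[0,0.26,0],"fingers":1},
    {"angular":[0,0,0],"dp":[0,0.26,0],"fingers":1},
  ],
)

```text
time: 7.8
tool_pos: [670.7, 63.3, 73.9]
tcp_rot: [179.8, 0.0, 94.2]
ft_force: [-1.7, -0.6, 6.5]
finger_gap: 15.0
grip_force: 44.0
```

```bash
python3 - <<'E'
from go import *
s=sense();print(s['tool_pos'],s['finger_gap'],s['grip_force'],s['ft_force'],wf(s['tool_pos']))
E
```

```text
[670.72252031  63.31229647  73.87154481] 15.011864682461256 44.03878927230835 [-1.70878607 -0.63276087  6.5467238 ] [ 38.8 113.8]
```

Request:
step_arm(
  targets=[
    {"angular":[0,0,0],"dp":[0,0,0],"fingers":0.5},
    {"angular":[0,0,0],"dp":[0,0,0],"fingers":0.5},
    {"angular":[0,0,0],"dp":[0,0,-0.2],"fingers":0.5},
    {"angular":[0,0,0],"dp":[0,0,-0.5],"fingers":0.3},
    {"angular":[0,0,0],"dp":[-0.2,-0.2,-0.8],"fingers":0},
    {"angular":[0,0,0],"dp":[-0.5,-0.4,-1],"fingers":0},
    {"angular":[0,0,0],"dp":[-0.8,-0.6,-1],"fingers":0},
    {"angular":[0,0,0],"dp":[-1,-0.8,-1],"fingers":0},
  ],
)

```text
time: 8.8
tool_pos: [545.9, -119.0, 269.4]
tcp_rot: [179.9, 0.1, 94.2]
ft_force: [-0.4, -1.3, 0.3]
finger_gap: 85.3
grip_force: 0.0
```

Request:
step_arm(
  targets=[
    {"angular":[0,0,0],"dp":[-0.8,-0.1,-0.2],"fingers":0},
    {"angular":[0,0,0],"dp":[-0.8,-0.1,-0.2],"fingers":0},
    {"angular":[0,0,0],"dp":[-0.8,-0.1,-0.2],"fingers":0},
    {"angular":[0,0,0],"dp":[-0.8,-0.1,-0.2],"fingers":0},
    {"angular":[0,0,0],"dp":[-0.8,-0.1,-0.2],"fingers":0},
    {"angular":[0,0,0],"dp":[-0.8,-0.1,-0.2],"fingers":0},
    {"angular":[0,0,0],"dp":[-0.8,-0.1,-0.2],"fingers":0},
    {"angular":[0,0,0],"dp":[-0.8,-0.1,-0.2],"fingers":0},
  ],
)

```text
time: 9.8
tool_pos: [538.3, -277.8, 308.0]
tcp_rot: [-180.0, -0.0, 94.2]
ft_force: [0.0, 0.4, -0.5]
finger_gap: 85.6
grip_force: 0.0
```

```bash
python3 - <<'E'
from go import *
s=sense();print(s['tool_pos'],s['finger_gap'],s['tcp_rot'])
im=snapshot('wrist');cv2.imwrite('pics/w4.png',im)
for r in masks_of('wrist','block0'):
    m=r['pixels'];(c,sz,a)=cv2.minAreaRect(np.argwhere(m)[:,::-1].astype(np.float32))
    print(r['at'],r['conf'],m.sum(),c,sz,a,im[m].mean(0).round())
for r in pinpoint('wrist','block0'): print(r['at'],r['conf'],w('wrist',r['at'],15))
E
```

```text
[ 538.26387946 -277.76724693  307.98449881] 85.5756082340691 [-1.79997166e+02 -3.38294711e-03  9.42344242e+01]
[301.7, 331.6] 0.89 1298 (300.6103210449219, 334.6758728027344) (48.210784912109375, 29.419734954833984) 49.76363754272461 [ 95. 184. 200.]
[332.7, 273.5] 0.78 1233 (332.0970458984375, 275.0703125) (26.399839401245117, 49.369903564453125) 12.724355697631836 [207. 212. 209.]
[238.5, 271.5] 0.72 1285 (238.70001220703125, 270.8999938964844) (27.587997436523438, 49.65839385986328) 12.094758033752441 [202. 206. 204.]
[226.3, 121.1] 0.68 1737 (225.58560180664062, 122.50175476074219) (33.58879852294922, 53.892738342285156) 38.04704284667969 [196. 124.  81.]
[233.3, 206.3] 0.56 1481 (232.33985900878906, 208.40098571777344) (30.162559509277344, 52.413631439208984) 8.530765533447266 [210. 214. 212.]
[363.0, 58.9] 0.34 8684 (366.5, 61.5) (123.0, 73.0) 90.0 [159. 163. 159.]
[230.9, 209.0] 0.93 [ 428.25185547 -310.92631212   15.        ]
[227.8, 122.1] 0.8 [ 425.66422    -211.55336457   15.        ]
[332.3, 274.1] 0.71 [ 556.4659131  -386.84600542   15.        ]
[303.6, 331.7] 0.67 [ 524.65661512 -474.26940135   15.        ]
[240.1, 266.5] 0.63 [ 439.22563997 -385.05799876   15.        ]
```

View pics/w4.png

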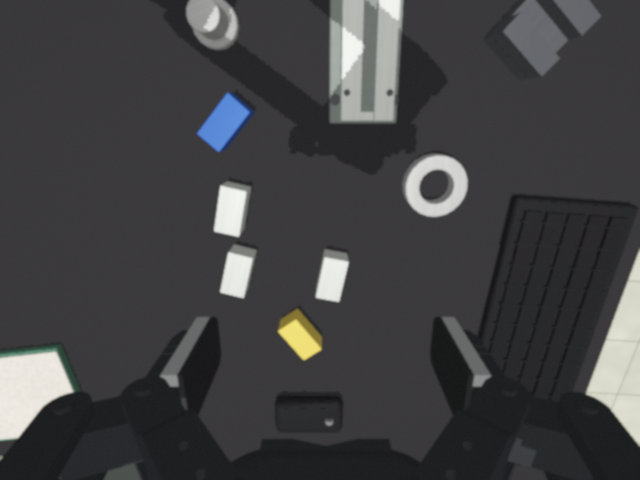

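White blocks are at (233,208), (238,271) and (332,275), with yellow at (300,335) and blue at (224,122) excluded. I'll fit the bright top faces at z=30.

```bash
cat > blk.py <<'E'
from go import *
def blocks(im,P,z=30,th=200):
    m=(im.min(2)>th).astype(np.uint8);n,L,S,C=cv2.connectedComponentsWithStats(m)
    out=[]
    for i in range(1,n):
        if S[i,4]<300: continue
        k,_=cv2.findContours((L==i).astype(np.uint8),cv2.RETR_EXTERNAL,cv2.CHAIN_APPROX_NONE)
        p=np.array([w('wrist',q[0],z,P)[:2] for q in k[0]],np.float32)
        (c,sz,a)=cv2.minAreaRect(p)
        if sz[0]<sz[1]: sz=sz[::-1];a+=90
        a=(a+5)%180-5 if False else a%180
        if 44<sz[0]<68 and 20<sz[1]<40: out.append((np.round(c,1),np.round(sz,1),round(a,1),C[i].round()))
    return out
E
python3 - <<'E'
from blk import *
im=cv2.imread('pics/w4.png');P=camera_params('wrist')
for b in blocks(im,P): print(b)
E
```

```text
(array([ 555.9, -134.4]), array([46.6, 20.2]), 95.1, array([349.,  50.]))
(array([ 430.4, -309.8]), array([55., 29.]), 81.1, array([230., 211.]))
(array([ 437.2, -390.4]), array([54.4, 28.8]), 79.0, array([236., 275.]))
(array([ 554.9, -387.5]), array([54.6, 28.8]), 82.3, array([331., 279.]))
```

```bash
python3 - <<'E'
from go import *
go(554.9,-387.5,115,82.3)
E
```

```text
dp [-0.551, 0.0433, 0.9652] ang [0.0, 0.0, 0.0661] mm [-110.2     8.66  193.04]
```

Request:
step_arm(
  targets=[
    {"angular":[0,0,0.0661],"dp":[-0.551,0.0433,0.3],"fingers":0.3},
    {"angular":[0,0,0.0661],"dp":[-0.551,0.0433,0.5],"fingers":0.3},
    {"angular":[0,0,0.0661],"dp":[-0.551,0.0433,0.8],"fingers":0.3},
    {"angular":[0,0,0.0661],"dp":[-0.551,0.0433,0.965],"fingers":0.3},
    {"angular":[0,0,0.0661],"dp":[-0.551,0.0433,0.965],"fingers":0.3},
    {"angular":[0,0,0.0661],"dp":[-0.551,0.0433,0.965],"fingers":0.3},
    {"angular":[0,0,0.0661],"dp":[-0.551,0.0433,0.965],"fingers":0.3},
    {"angular":[0,0,0.0661],"dp":[-0.551,0.0433,0.965],"fingers":0.3},
  ],
)

```text
time: 10.95
tool_pos: [556.1, -388.6, 118.2]
tcp_rot: [179.8, 0.1, 82.3]
ft_force: [-0.1, 0.2, 0.4]
finger_gap: 60.0
grip_force: 0.0
```

```bash
python3 - <<'E'
from blk import *
im=snapshot('wrist');P=camera_params('wrist');cv2.imwrite('pics/w5.png',im)
for b in blocks(im,P): print(b)
go(554.9,-387.5,15,82.3)
E
```

```text
(array([ 679.4, -280. ]), array([45.3, 22.6]), 39.9, array([521.,  40.]))
(array([ 430.3, -309.3]), array([54.7, 29. ]), 81.1, array([ 98., 152.]))
(array([ 437.2, -389.6]), array([54.9, 28.9]), 78.9, array([148., 271.]))
dp [0.0046, -0.0065, 0.5123] ang [0.0009, 0.0006, -0.0] mm [  0.92  -1.3  102.46]
```

Request:
step_arm(
  newtons=60,
  targets=[
    {"angular":[0,0,0],"dp":[0.005,-0.006,0.25],"fingers":0.3},
    {"angular":[0,0,0],"dp":[0.005,-0.006,0.45],"fingers":0.3},
    {"angular":[0,0,0],"dp":[0.005,-0.006,0.512],"fingers":0.3},
    {"angular":[0,0,0],"dp":[0.005,-0.006,0.512],"fingers":0.3},
    {"angular":[0,0,0],"dp":[0.005,-0.006,0.512],"fingers":1},
    {"angular":[0,0,0],"dp":[0.005,-0.006,0.512],"fingers":1},
    {"angular":[0,0,0],"dp":[0.005,-0.006,0.512],"fingers":1},
    {"angular":[0,0,0],"dp":[0.005,-0.006,0.512],"fingers":1},
  ],
)

```text
time: 12.0
tool_pos: [555.4, -388.0, 15.6]
tcp_rot: [179.8, 0.1, 82.3]
ft_force: [-0.3, 0.5, 8.3]
finger_gap: 28.8
grip_force: 60.8
```

```bash
python3 - <<'E'
from go import *
s=sense();print(s['tool_pos'],s['finger_gap'],s['grip_force'],s['ft_force'])
X=fw(-30,0);print(X);go(*X,130)
E
```

```text
[ 555.36418393 -387.98227973   15.56320314] 28.82913919210638 60.80865740776062 [-0.28518315  0.48820959  8.27898674]
(np.float64(552.1989645514262), np.float64(123.65134029553215))
dp [2.5315, -0.3573, -0.5796] ang [0.0012, 0.0009, -0.066] mm [ 506.3   -71.46 -115.92]
```

Request:
step_arm(
  targets=[
    {"angular":[0,0,0],"dp":[0,0,-0.25],"fingers":1},
    {"angular":[0,0,0],"dp":[0,0,-0.5],"fingers":1},
    {"angular":[0.001,0.001,-0.066],"dp":[0.2,-0.04,-0.58],"fingers":1},
    {"angular":[0.001,0.001,-0.066],"dp":[0.4,-0.06,-0.58],"fingers":1},
    {"angular":[0.001,0.001,-0.066],"dp":[0.6,-0.08,-0.58],"fingers":1},
    {"angular":[0.001,0.001,-0.066],"dp":[0.8,-0.11,-0.58],"fingers":1},
    {"angular":[0.001,0.001,-0.066],"dp":[1,-0.14,-0.58],"fingers":1},
    {"angular":[0.001,0.001,-0.066],"dp":[1,-0.14,-0.58],"fingers":1},
  ],
)

```text
time: 13.0
tool_pos: [553.0, -182.0, 129.2]
tcp_rot: [-179.9, -0.2, 94.3]
ft_force: [0.5, -0.8, -0.5]
finger_gap: 28.8
grip_force: 59.9
```

```bash
python3 - <<'E'
from go import *
s=sense();print(s['tool_pos'],s['finger_gap'],s['grip_force'],s['ft_force'])
X=fw(-30,0);print(X);go(*X,130)
E
```

```text
[ 552.96095595 -181.99279114  129.16128848] 28.78885558940572 59.90968108177185 [ 0.54941217 -0.80202976 -0.51298761]
(np.float64(552.1989645514262), np.float64(123.65134029553215))
dp [1.5241, 0.1118, 0.0015] ang [-0.0008, -0.0013, 0.0011] mm [3.0482e+02 2.2360e+01 3.0000e-01]
```

Request:
step_arm(
  targets=[
    {"angular":[0,0,0],"dp":[0.25,0.03,0],"fingers":1},
    {"angular":[0,0,0],"dp":[0.5,0.06,0],"fingers":1},
    {"angular":[0,0,0],"dp":[0.75,0.1,0],"fingers":1},
    {"angular":[0,0,0],"dp":[1,0.11,0],"fingers":1},
    {"angular":[0,0,0],"dp":[1,0.11,0],"fingers":1},
    {"angular":[0,0,0],"dp":[1,0.11,0],"fingers":1},
    {"angular":[0,0,0],"dp":[1,0.11,0],"fingers":1},
    {"angular":[0,0,0],"dp":[1,0.11,0],"fingers":1},
  ],
)

```text
time: 14.0
tool_pos: [560.4, 15.2, 129.2]
tcp_rot: [-179.8, -0.2, 94.1]
ft_force: [-0.3, -0.7, -0.9]
finger_gap: 28.6
grip_force: 59.9
```

Request:
step_arm(
  targets=[
    {"angular":[0,0,0],"dp":[0.25,0,0],"fingers":1},
    {"angular":[0,0,0],"dp":[0.5,0,0],"fingers":1},
    {"angular":[0,0,0],"dp":[0.524,0,0],"fingers":1},
    {"angular":[0,0,0],"dp":[0.524,0,0],"fingers":1},
    {"angular":[0,0,0],"dp":[0.524,0,0.1],"fingers":1},
    {"angular":[0,0,0],"dp":[0.524,0,0.3],"fingers":1},
    {"angular":[0,0,0],"dp":[0.524,0,0.35],"fingers":1},
    {"angular":[0,0,0],"dp":[0.524,0,0.35],"fingers":1},
  ],
)

```text
time: 15.0
tool_pos: [552.1, 121.4, 59.0]
tcp_rot: [-179.8, -0.3, 94.1]
ft_force: [-3.9, 7.1, 6.4]
finger_gap: 28.1
grip_force: 71.3
```

```bash
python3 - <<'E'
from go import *
s=sense();print(s['tool_pos'],s['finger_gap'],s['grip_force'],s['ft_force'],s['tcp_rot'],wf(s['tool_pos']))
im=snapshot('wrist');cv2.imwrite('pics/w6.png',im)
X=fw(-30,0);go(*X,29)
E
```

```text
[552.12930324 121.42064519  58.9759993 ] 28.145543764399154 71.31593585014343 [-3.85106049  7.08366758  6.44865977] [-179.78991481   -0.32277275   94.07912246] [-27.8  -0.2]
dp [0.0106, 0.0013, 0.1504] ang [-0.0011, -0.0018, -0.0004] mm [ 2.12  0.26 30.08]
```

View pics/w6.png

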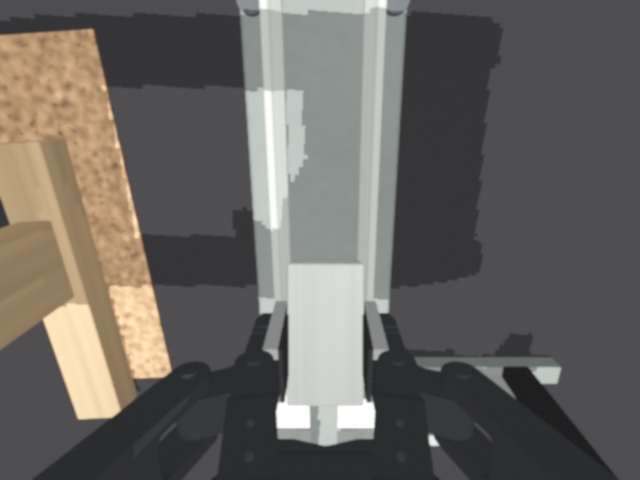

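The block's front edge (row 405) touches the tunnel roof strips, giving a 7 N reading. I'll work out the block's offset in the grip and back off.

```bash
python3 - <<'E'
from go import *
z=59-15.6+30
for u in((288,264),(362,264),(289,404),(363,404)): print(wf(w('wrist',u,z)))
E
```

```text
[-59.1 -12.8]
[-59.1  14.8]
[  5.6 -14.4]
[ 5.5 17.3]
```

Request:
step_arm(
  targets=[
    {"angular":[0,0,0],"dp":[0,0,-0.05],"fingers":1},
    {"angular":[0,0,0],"dp":[0.02,0,-0.15],"fingers":1},
    {"angular":[0,0,0],"dp":[0.05,0,-0.15],"fingers":1},
    {"angular":[0,0,0],"dp":[0.1,0,-0.15],"fingers":1},
    {"angular":[0,0,0],"dp":[0.1,0,-0.15],"fingers":1},
    {"angular":[0,0,0],"dp":[0.1,0,-0.15],"fingers":1},
    {"angular":[0,0,0],"dp":[0.1,0,-0.15],"fingers":1},
    {"angular":[0,0,0],"dp":[0.1,0,-0.15],"fingers":1},
  ],
)

```text
time: 16.05
tool_pos: [551.1, 140.8, 89.5]
tcp_rot: [-179.8, -0.2, 94.1]
ft_force: [0.3, 0.8, -2.3]
finger_gap: 28.5
grip_force: 70.3
```

```bash
python3 - <<'E'
from blk import *
s=sense();print(s['tool_pos'],s['finger_gap'],s['grip_force'],s['ft_force'],s['tcp_rot'],wf(s['tool_pos']))
im=snapshot('wrist');cv2.imwrite('pics/w7.png',im[200:480,150:500])
X=fw(-40,0);go(*X,29)
E
```

```text
[551.06296392 140.8099528   89.53742321] 28.483873306194702 70.26912331581116 [ 0.3237796  0.8044811 -2.2885267] [-179.82829065   -0.1933025    94.14579595] [-47.2   0.1]
dp [-0.037, 0.0, 0.3029] ang [-0.0009, -0.0011, -0.0] mm [-7.4   0.   60.58]
```

View pics/w7.png

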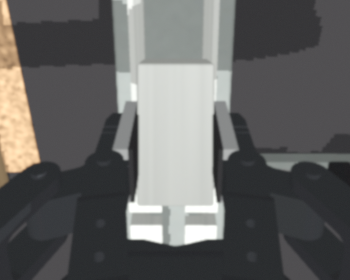

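The crop shows the block still in the grip with equal widths front and rear, so it is pitched about 19° nose up. I'll compute its exact pose and counter-tilt the tool.

```bash
python3 - <<'E'
from go import *
P=camera_params('wrist');f=240/np.tan(np.radians(P['vfov'])/2)
R=np.array(P['R']);t=np.array(P['t'])
uv=np.array([(288.5,263),(363,263),(363.5,405),(288.5,405)],np.float32)
obj=np.array([(-28,-15,0),(-28,15,0),(28,15,0),(28,-15,0)],np.float32)
K=np.array([[f,0,P['cx']],[0,f,P['cy']],[0,0,1]])
ok,rv,tv=cv2.solvePnP(obj,uv,K,None)
C=R.T@(cv2.Rodrigues(rv)[0]@obj.T+tv-t[:,None])
for c in C.T: print(wf(c),c[2].round(1))
s=sense();d=C.mean(1);n=R.T@cv2.Rodrigues(rv)[0][:,0];print('pitch',np.degrees(np.arcsin(n[2])))
T=Ro.from_euler('xyz',s['tcp_rot'],degrees=True)
print('top centre in tool frame',T.inv().apply(d-s['tool_pos']))
E
```

```text
[-74.6 -13.4] 93.3
[-74.7  16.6] 93.3
[-22.7  16.8] 114.0
[-22.6 -13.2] 114.0
pitch 21.703458589806303
top centre in tool frame [  1.47830269   1.45844471 -14.0296614 ]
```

Request:
step_arm(
  targets=[
    {"angular":[0,0.05,0],"dp":[-0.02,0,0],"fingers":1},
    {"angular":[0,0.1,0],"dp":[-0.04,0,0],"fingers":1},
    {"angular":[0,0.117,0],"dp":[-0.055,0,0],"fingers":1},
    {"angular":[0,0.117,0],"dp":[-0.055,0,0.1],"fingers":1},
    {"angular":[0,0.117,0],"dp":[-0.055,0,0.2],"fingers":1},
    {"angular":[0,0.117,0],"dp":[-0.055,0,0.27],"fingers":1},
    {"angular":[0,0.117,0],"dp":[-0.055,0,0.3],"fingers":1},
    {"angular":[0,0.117,0],"dp":[-0.055,0,0.3],"fingers":1},
  ],
)

```text
time: 17.1
tool_pos: [551.3, 130.7, 29.1]
tcp_rot: [-179.8, -21.3, 94.1]
ft_force: [-0.0, 0.9, -0.8]
finger_gap: 28.6
grip_force: 70.3
```

```bash
python3 - <<'E'
from go import *
s=sense();print(s['tool_pos'],s['finger_gap'],s['grip_force'],s['ft_force'],s['tcp_rot'],wf(s['tool_pos']))
E
```

```text
[551.30868994 130.70372108  29.09090259] 28.561341426541563 70.30307650566101 [-8.74008842e-05  9.29485008e-01 -8.24496307e-01] [-179.76810492  -21.25592413   94.11916489] [-37.1  -0.4]
```

Request:
step_arm(
  targets=[
    {"angular":[0,0,0],"dp":[0,0,0],"fingers":0.4},
    {"angular":[0,0,0],"dp":[0,0,0],"fingers":0.4},
    {"angular":[0,0,0],"dp":[0.04,0,-0.1],"fingers":0.4},
    {"angular":[0,0,0],"dp":[0.145,0,-0.37],"fingers":0.4},
    {"angular":[0,-0.117,0],"dp":[0.3,0,-0.7],"fingers":0.2},
    {"angular":[0,-0.117,0],"dp":[0.3,0,-0.7],"fingers":0},
    {"angular":[0,-0.117,0],"dp":[0.3,0,-0.7],"fingers":0},
    {"angular":[0,-0.117,0],"dp":[0.3,0,-0.7],"fingers":0},
  ],
)

```text
time: 18.1
tool_pos: [551.1, 135.6, 181.6]
tcp_rot: [-179.8, -0.3, 94.2]
ft_force: [0.1, 0.6, -0.4]
finger_gap: 85.6
grip_force: 0.0
```

```bash
python3 - <<'E'
from blk import *
s=sense();print(s['tool_pos'],s['tcp_rot'],wf(s['tool_pos']))
im=snapshot('wrist');cv2.imwrite('pics/w8.png',im)
for r in masks_of('wrist','block0'): print(r['at'],r['conf'],wf(w('wrist',r['at'],42)))
for b in blocks(im,camera_params('wrist'),42,190): print(b, wf(b[0]))
go(437.2,-390,300,79)
E
```

```text
[551.08628014 135.6269996  181.59090484] [-179.76961577   -0.33859561   94.19223044] [-42.   -0.2]
[329.2, 229.5] 0.91 [-39.   3.]
dp [-2.5714, -0.7556, -0.6067] ang [-0.0021, -0.0014, 0.0836] mm [-514.28 -151.12 -121.34]
```

View pics/w8.png

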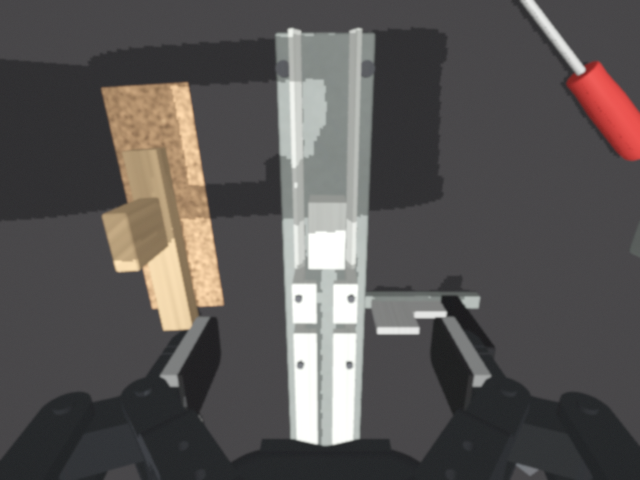

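The block (rows 195–269, column 327) lies flat in the trough. Now for the next block.

Request:
step_arm(
  targets=[
    {"angular":[0.001,0.001,0],"dp":[-0.25,-0.08,0],"fingers":0.3},
    {"angular":[0.001,0.001,0],"dp":[-0.5,-0.15,0],"fingers":0.3},
    {"angular":[0.001,0.001,0],"dp":[-0.75,-0.23,0],"fingers":0.3},
    {"angular":[0.001,0.001,0],"dp":[-1,-0.3,0],"fingers":0.3},
    {"angular":[0.001,0.001,0],"dp":[-1,-0.3,0],"fingers":0.3},
    {"angular":[0.001,0.001,0],"dp":[-1,-0.3,0],"fingers":0.3},
    {"angular":[0.001,0.001,0],"dp":[-1,-0.3,0],"fingers":0.3},
    {"angular":[0.001,0.001,0],"dp":[-1,-0.3,0],"fingers":0.3},
  ],
)

```text
time: 19.2
tool_pos: [506.5, -67.5, 181.1]
tcp_rot: [-179.6, -0.4, 94.2]
ft_force: [0.2, -0.1, -0.7]
finger_gap: 59.6
grip_force: 0.0
```

Request:
step_arm(
  targets=[
    {"angular":[0.001,0,0.02],"dp":[-0.25,-0.08,0],"fingers":0.3},
    {"angular":[0.001,0,0.05],"dp":[-0.5,-0.15,0],"fingers":0.3},
    {"angular":[0.001,0,0.0836],"dp":[-0.75,-0.23,0],"fingers":0.3},
    {"angular":[0.001,0,0.0836],"dp":[-1,-0.3,0],"fingers":0.3},
    {"angular":[0.001,0,0.0836],"dp":[-1,-0.3,0],"fingers":0.3},
    {"angular":[0.001,0,0.0836],"dp":[-1,-0.3,0],"fingers":0.3},
    {"angular":[0.001,0,0.0836],"dp":[-1,-0.3,0],"fingers":0.3},
    {"angular":[0.001,0,0.0836],"dp":[-1,-0.3,0],"fingers":0.3},
  ],
)

```text
time: 20.2
tool_pos: [461.6, -271.1, 180.4]
tcp_rot: [-179.4, -0.3, 79.2]
ft_force: [0.1, 0.0, -0.8]
finger_gap: 59.9
grip_force: 0.0
```

```bash
python3 - <<'E'
from blk import *
im=snapshot('wrist');P=camera_params('wrist');cv2.imwrite('pics/w9.png',im)
for b in blocks(im,P): print(b)
go(437.2,-390,115,79)
E
```

```text
(array([ 600.2, -165.4]), array([63.3, 21. ]), 94.2, array([491.,  45.]))
(array([ 430.4, -309.5]), array([55.3, 29.7]), 81.3, array([298., 271.]))
(array([ 437.3, -389.9]), array([54.7, 29.3]), 78.5, array([324., 349.]))
dp [-0.6072, -0.0047, 0.3247] ang [-0.0033, -0.0014, 0.0011] mm [-121.44   -0.94   64.94]
```

Request:
step_arm(
  targets=[
    {"angular":[-0.0033,-0.0014,0.001],"dp":[-0.25,-0.005,0],"fingers":0.3},
    {"angular":[-0.0033,-0.0014,0.001],"dp":[-0.5,-0.005,0.1],"fingers":0.3},
    {"angular":[-0.0033,-0.0014,0.001],"dp":[-0.607,-0.005,0.325],"fingers":0.3},
    {"angular":[-0.0033,-0.0014,0.001],"dp":[-0.607,-0.005,0.325],"fingers":0.3},
    {"angular":[-0.0033,-0.0014,0.001],"dp":[-0.607,-0.005,0.325],"fingers":0.3},
    {"angular":[-0.0033,-0.0014,0.001],"dp":[-0.607,-0.005,0.5],"fingers":0.3},
    {"angular":[-0.0033,-0.0014,0.001],"dp":[-0.607,-0.005,0.5],"fingers":0.3},
    {"angular":[-0.0033,-0.0014,0.001],"dp":[-0.607,-0.005,0.5],"fingers":0.3},
  ],
)

```text
time: 21.25
tool_pos: [437.3, -390.8, 82.0]
tcp_rot: [179.9, 0.1, 79.0]
ft_force: [1.3, -0.1, 0.5]
finger_gap: 59.7
grip_force: 0.0
```

```bash
python3 - <<'E'
from go import *
go(437.2,-390,15.5,78.7)
E
```

```text
dp [0.0042, -0.002, 0.3326] ang [0.0006, 0.0004, 0.0016] mm [ 0.84 -0.4  66.52]
```

Grip, then lift high.

Request:
step_arm(
  newtons=60,
  targets=[
    {"angular":[0,0,0],"dp":[0.004,-0.002,0.25],"fingers":0.3},
    {"angular":[0,0,0],"dp":[0.004,-0.002,0.333],"fingers":0.3},
    {"angular":[0,0,0],"dp":[0.004,-0.002,0.333],"fingers":0.3},
    {"angular":[0,0,0],"dp":[0.004,-0.002,0.333],"fingers":1},
    {"angular":[0,0,0],"dp":[0.004,-0.002,0.333],"fingers":1},
    {"angular":[0,0,0],"dp":[0.004,-0.002,0.333],"fingers":1},
    {"angular":[0,0,0],"dp":[0.004,-0.002,0.333],"fingers":1},
    {"angular":[0,0,0],"dp":[0.004,-0.002,0.333],"fingers":1},
  ],
)

```text
time: 22.25
tool_pos: [437.3, -391.2, 15.7]
tcp_rot: [179.8, 0.1, 78.9]
ft_force: [0.7, -0.6, 7.1]
finger_gap: 28.2
grip_force: 60.5
```

Request:
step_arm(
  targets=[
    {"angular":[0,0,0],"dp":[0,0,-0.2],"fingers":1},
    {"angular":[0,0,0],"dp":[0,0,-0.5],"fingers":1},
    {"angular":[0,0,-0.04],"dp":[0.1,0,-0.65],"fingers":1},
    {"angular":[0,0,-0.086],"dp":[0.3,0.05,-0.65],"fingers":1},
    {"angular":[0,0,-0.086],"dp":[0.5,0.1,-0.65],"fingers":1},
    {"angular":[0,0,-0.086],"dp":[0.75,0.15,-0.65],"fingers":1},
    {"angular":[0,0,-0.086],"dp":[1,0.2,-0.65],"fingers":1},
    {"angular":[0,0,-0.086],"dp":[1,0.2,-0.65],"fingers":1},
  ],
)

```text
time: 23.25
tool_pos: [514.8, -198.1, 143.9]
tcp_rot: [180.0, -0.0, 94.7]
ft_force: [0.0, -0.9, -1.6]
finger_gap: 28.8
grip_force: 59.7
```

```bash
python3 - <<'E'
from go import *
s=sense();print(s['finger_gap'],s['grip_force'])
go(*fw(-92,0),130)
E
```

```text
28.83934685103824 59.69136714935303
dp [1.8983, 0.3195, 0.0707] ang [0.0003, -0.0001, 0.0028] mm [379.66  63.9   14.14]
```

Request:
step_arm(
  targets=[
    {"angular":[0,0,0.003],"dp":[0.25,0.05,0],"fingers":1},
    {"angular":[0,0,0.003],"dp":[0.5,0.1,0],"fingers":1},
    {"angular":[0,0,0.003],"dp":[0.75,0.13,0],"fingers":1},
    {"angular":[0,0,0.003],"dp":[0.95,0.16,0],"fingers":1},
    {"angular":[0,0,0.003],"dp":[0.95,0.16,0],"fingers":1},
    {"angular":[0,0,0.003],"dp":[0.95,0.16,0],"fingers":1},
    {"angular":[0,0,0.003],"dp":[0.95,0.16,0],"fingers":1},
    {"angular":[0,0,0.003],"dp":[0.95,0.16,0],"fingers":1},
  ],
)

```text
time: 24.25
tool_pos: [530.9, -10.4, 143.3]
tcp_rot: [-180.0, 0.0, 93.8]
ft_force: [-0.1, -0.0, -2.3]
finger_gap: 28.2
grip_force: 59.7
```

Request:
step_arm(
  targets=[
    {"angular":[0,0,0],"dp":[0.25,0.05,0],"fingers":1},
    {"angular":[0,0,0],"dp":[0.5,0.1,0],"fingers":1},
    {"angular":[0,0,0],"dp":[0.75,0.15,0],"fingers":1},
    {"angular":[0,0,0],"dp":[0.945,0.16,0.07],"fingers":1},
    {"angular":[0,0,0],"dp":[0.945,0.16,0.07],"fingers":1},
    {"angular":[0,0,0],"dp":[0.945,0.16,0.07],"fingers":1},
    {"angular":[0,0,0],"dp":[0.945,0.16,0.07],"fingers":1},
    {"angular":[0,0,0],"dp":[0.945,0.16,0.07],"fingers":1},
  ],
)

```text
time: 25.25
tool_pos: [550.6, 180.4, 129.7]
tcp_rot: [180.0, -0.0, 93.8]
ft_force: [0.4, 0.5, -1.4]
finger_gap: 28.7
grip_force: 59.6
```

```bash
cat > held.py <<'E'
from go import *
from fit import *
def held():
    im=snapshot('wrist');P=camera_params('wrist');s=sense()
    r=masks_of('wrist','block0')
    for q in r[:3]:
        m=q['pixels'];v,u=np.where(m);print(q['conf'],m.sum(),q['at'],'u',u.min(),u.max(),'v',v.min(),v.max())
    return im,P,s
E
python3 - <<'E'
from held import *
im,P,s=held();cv2.imwrite('pics/w10.png',im)
print(s['finger_gap'],s['tool_pos'],s['tcp_rot'],wf(s['tool_pos']))
go(*fw(-92,0),28.5)
z=s['tool_pos'][2]-15.6+30
for x in(-28,28): print([px('wrist',[*fw(wf(s['tool_pos'])[0]+x,y),z],P).round(1) for y in(-15,15)])
E
```

```text
0.69 10665 [322.7, 313.6] u 286 364 v 246 391
28.15091354189457 [550.49287569 180.57001976 129.67066869] [ 1.79973965e+02 -5.12141622e-03  9.37895665e+01] [-86.9   2.4]
dp [0.0246, -0.0119, 0.5054] ang [0.0001, -0.0, -0.0019] mm [  4.92  -2.38 101.08]
[array([275.1, 272.9]), array([355.1, 272.6])]
[array([281.6, 394.1]), array([352.4, 393.8])]
```

Request:
step_arm(
  targets=[
    {"angular":[0,0,-0.002],"dp":[0.04,-0.012,0],"fingers":1},
    {"angular":[0,0,-0.002],"dp":[0.04,-0.012,0.2],"fingers":1},
    {"angular":[0,0,-0.002],"dp":[0.04,-0.012,0.4],"fingers":1},
    {"angular":[0,0,-0.002],"dp":[0.04,-0.012,0.47],"fingers":1},
    {"angular":[0,0,-0.002],"dp":[0.04,-0.012,0.505],"fingers":1},
    {"angular":[0,0,-0.002],"dp":[0.04,-0.012,0.505],"fingers":1},
    {"angular":[0,0,-0.002],"dp":[0.04,-0.012,0.505],"fingers":1},
    {"angular":[0,0,-0.002],"dp":[0.04,-0.012,0.505],"fingers":1},
  ],
)

```text
time: 26.35
tool_pos: [548.1, 189.4, 29.5]
tcp_rot: [179.9, -0.0, 94.2]
ft_force: [-0.0, -0.2, -1.2]
finger_gap: 28.7
grip_force: 59.7
```

```bash
python3 - <<'E'
from go import *
s=sense();print(s['finger_gap'],s['tool_pos'],wf(s['tool_pos']),s['ft_force'])
E
```

```text
28.73863747833317 [548.06793657 189.44534443  29.50323994] [-95.9   0.6] [-0.01761536 -0.201866   -1.17380074]
```

Request:
step_arm(
  targets=[
    {"angular":[0,0,0],"dp":[0,0,0],"fingers":0.4},
    {"angular":[0,0,0],"dp":[0,0,0],"fingers":0.4},
    {"angular":[0,0,0],"dp":[0,0,-0.1],"fingers":0.4},
    {"angular":[0,0,0],"dp":[0,0,-0.4],"fingers":0.3},
    {"angular":[0,0,0],"dp":[0,0,-0.75],"fingers":0.3},
    {"angular":[0,0,0],"dp":[-0.1,0,-0.75],"fingers":0.3},
    {"angular":[0,0,0],"dp":[-0.3,-0.1,-0.75],"fingers":0.3},
    {"angular":[0,0,0],"dp":[-0.4,-0.1,-0.75],"fingers":0.3},
  ],
)

```text
time: 27.35
tool_pos: [532.3, 106.2, 178.7]
tcp_rot: [-180.0, 0.0, 94.2]
ft_force: [-0.5, 0.3, 0.2]
finger_gap: 59.5
grip_force: 0.0
```

Request:
step_arm(
  targets=[
    {"angular":[0,0,0],"dp":[-0.25,-0.1,0],"fingers":0.3},
    {"angular":[0,0,0],"dp":[-0.5,-0.2,0],"fingers":0.3},
    {"angular":[0,0,0.03],"dp":[-0.75,-0.3,0],"fingers":0.3},
    {"angular":[0,0,0.071],"dp":[-1,-0.4,0],"fingers":0.3},
    {"angular":[0,0,0.071],"dp":[-1,-0.4,0],"fingers":0.3},
    {"angular":[0,0,0.071],"dp":[-1,-0.4,0],"fingers":0.3},
    {"angular":[0,0,0.071],"dp":[-1,-0.4,0],"fingers":0.3},
    {"angular":[0,0,0.071],"dp":[-1,-0.4,0],"fingers":0.3},
  ],
)

```text
time: 28.35
tool_pos: [468.4, -96.3, 178.2]
tcp_rot: [-180.0, -0.0, 81.6]
ft_force: [0.2, 0.1, -0.8]
finger_gap: 59.9
grip_force: 0.0
```

```bash
python3 - <<'E'
from blk import *
im=snapshot('wrist');P=camera_params('wrist');cv2.imwrite('pics/w11.png',im)
for b in blocks(im,P): print(b)
for r in masks_of('wrist','block0'): print(r['at'],round(r['conf'],2),w('wrist',r['at'],20).round(),im[r['pixels']].mean(0).round())
go(430.4,-309.5,80,81.2)
E
```

```text
[318.9, 413.6] 0.68 [ 433. -298.   20.] [173. 177. 175.]
[297.6, 341.8] 0.56 [ 426. -210.   20.] [162.  92.  53.]
dp [-1.0811, -0.0308, 0.4909] ang [-0.0001, -0.0, 0.0019] mm [-216.22   -6.16   98.18]
```

Request:
step_arm(
  targets=[
    {"angular":[0,0,0],"dp":[-0.25,0,0],"fingers":0.3},
    {"angular":[0,0,0.002],"dp":[-0.5,-0.03,0],"fingers":0.3},
    {"angular":[0,0,0.002],"dp":[-0.6,-0.03,0],"fingers":0.3},
    {"angular":[0,0,0.002],"dp":[-0.6,-0.03,0],"fingers":0.3},
    {"angular":[0,0,0.002],"dp":[-0.6,-0.03,0],"fingers":0.3},
    {"angular":[0,0,0.002],"dp":[-0.6,-0.03,0],"fingers":0.3},
    {"angular":[0,0,0.002],"dp":[-0.6,-0.03,0],"fingers":0.3},
    {"angular":[0,0,0.002],"dp":[-0.6,-0.03,0],"fingers":0.3},
  ],
)

```text
time: 29.45
tool_pos: [444.5, -214.7, 178.3]
tcp_rot: [-180.0, 0.0, 81.1]
ft_force: [-0.4, -0.3, -0.0]
finger_gap: 60.1
grip_force: 0.0
```

```bash
python3 - <<'E'
from blk import *
im=snapshot('wrist');P=camera_params('wrist');cv2.imwrite('pics/w12.png',im)
for t in(200,150):
  for b in blocks(im,P,30,t): print(b)
go(430.4,-309.5,80,81.2)
E
```

```text
(array([ 430.3, -309.1]), array([53.4, 28.4]), 81.2, array([324., 325.]))
(array([ 414.6, -113. ]), array([44.7, 39.4]), 154.3, array([259.,  98.]))
(array([ 430.3, -309.1]), array([55.5, 30.3]), 81.2, array([324., 325.]))
dp [-0.4785, 0.0037, 0.4916] ang [-0.0, 0.0, -0.0004] mm [-95.7    0.74  98.32]
```

Request:
step_arm(
  targets=[
    {"angular":[0,0,0],"dp":[-0.25,0.004,0],"fingers":0.3},
    {"angular":[0,0,0],"dp":[-0.478,0.004,0.1],"fingers":0.3},
    {"angular":[0,0,0],"dp":[-0.478,0.004,0.3],"fingers":0.3},
    {"angular":[0,0,0],"dp":[-0.478,0.004,0.49],"fingers":0.3},
    {"angular":[0,0,0],"dp":[-0.478,0.004,0.49],"fingers":0.3},
    {"angular":[0,0,0],"dp":[-0.478,0.004,0.49],"fingers":0.3},
    {"angular":[0,0,0],"dp":[-0.478,0.004,0.49],"fingers":0.3},
    {"angular":[0,0,0],"dp":[-0.478,0.004,0.49],"fingers":0.3},
  ],
)

```text
time: 30.5
tool_pos: [431.3, -310.4, 82.0]
tcp_rot: [179.9, 0.1, 81.1]
ft_force: [0.4, -0.0, -0.4]
finger_gap: 59.8
grip_force: 0.0
```

```bash
python3 - <<'E'
from go import *
go(430.3,-309,15.5,81.2)
E
```

```text
dp [0.0066, -0.0065, 0.3324] ang [0.0007, 0.0005, -0.0005] mm [ 1.32 -1.3  66.48]
```

Request:
step_arm(
  newtons=60,
  targets=[
    {"angular":[0,0,0],"dp":[0.007,-0.006,0.25],"fingers":0.3},
    {"angular":[0,0,0],"dp":[0.007,-0.006,0.333],"fingers":0.3},
    {"angular":[0,0,0],"dp":[0.007,-0.006,0.333],"fingers":0.3},
    {"angular":[0,0,0],"dp":[0.007,-0.006,0.333],"fingers":1},
    {"angular":[0,0,0],"dp":[0.007,-0.006,0.333],"fingers":1},
    {"angular":[0,0,0],"dp":[0.007,-0.006,0.333],"fingers":1},
    {"angular":[0,0,0],"dp":[0.007,-0.006,0.333],"fingers":1},
    {"angular":[0,0,0],"dp":[0.007,-0.006,0.333],"fingers":1},
  ],
)

```text
time: 31.5
tool_pos: [430.7, -309.4, 15.8]
tcp_rot: [179.8, 0.1, 81.1]
ft_force: [0.2, 0.3, 6.3]
finger_gap: 28.4
grip_force: 60.4
```

Request:
step_arm(
  targets=[
    {"angular":[0,0,0],"dp":[0,0,-0.2],"fingers":1},
    {"angular":[0,0,0],"dp":[0,0,-0.5],"fingers":1},
    {"angular":[0,0,-0.04],"dp":[0.1,0,-0.65],"fingers":1},
    {"angular":[0,0,-0.072],"dp":[0.3,0.02,-0.65],"fingers":1},
    {"angular":[0,0,-0.072],"dp":[0.5,0.05,-0.65],"fingers":1},
    {"angular":[0,0,-0.072],"dp":[0.75,0.07,-0.65],"fingers":1},
    {"angular":[0,0,-0.072],"dp":[1,0.1,-0.65],"fingers":1},
    {"angular":[0,0,-0.072],"dp":[1,0.1,-0.65],"fingers":1},
  ],
)

```text
time: 32.5
tool_pos: [480.7, -110.7, 144.2]
tcp_rot: [180.0, -0.0, 94.3]
ft_force: [-0.2, -0.4, -2.3]
finger_gap: 28.6
grip_force: 60.0
```

```bash
python3 - <<'E'
from go import *
s=sense();print(s['finger_gap'],s['grip_force'])
go(*fw(-155,0),130)
E
```

```text
28.554685834962786 60.0040465593338
dp [1.7666, 0.4457, 0.0722] ang [0.0002, -0.0002, 0.0008] mm [353.32  89.14  14.44]
```

Request:
step_arm(
  targets=[
    {"angular":[0,0,0],"dp":[0.25,0.06,0],"fingers":1},
    {"angular":[0,0,0],"dp":[0.5,0.12,0],"fingers":1},
    {"angular":[0,0,0],"dp":[0.75,0.18,0],"fingers":1},
    {"angular":[0,0,0],"dp":[0.95,0.24,0],"fingers":1},
    {"angular":[0,0,0],"dp":[0.95,0.24,0],"fingers":1},
    {"angular":[0,0,0],"dp":[0.95,0.24,0],"fingers":1},
    {"angular":[0,0,0],"dp":[0.95,0.24,0],"fingers":1},
    {"angular":[0,0,0],"dp":[0.95,0.24,0],"fingers":1},
  ],
)

```text
time: 33.5
tool_pos: [514.5, 78.1, 143.7]
tcp_rot: [-180.0, 0.0, 94.0]
ft_force: [-0.9, 0.4, -1.5]
finger_gap: 28.4
grip_force: 60.0
```

Request:
step_arm(
  targets=[
    {"angular":[0,0,0],"dp":[0.25,0.05,0],"fingers":1},
    {"angular":[0,0,0],"dp":[0.5,0.1,0],"fingers":1},
    {"angular":[0,0,0],"dp":[0.75,0.15,0],"fingers":1},
    {"angular":[0,0,0],"dp":[0.817,0.205,0.07],"fingers":1},
    {"angular":[0,0,0],"dp":[0.817,0.205,0.07],"fingers":1},
    {"angular":[0,0,0],"dp":[0.817,0.205,0.07],"fingers":1},
    {"angular":[0,0,0],"dp":[0.817,0.205,0.07],"fingers":1},
    {"angular":[0,0,0],"dp":[0.817,0.205,0.07],"fingers":1},
  ],
)

```text
time: 34.5
tool_pos: [544.2, 244.4, 130.3]
tcp_rot: [180.0, -0.0, 94.0]
ft_force: [0.3, -0.1, -1.8]
finger_gap: 28.7
grip_force: 60.0
```

```bash
python3 - <<'E'
from held import *
im,P,s=held();cv2.imwrite('pics/w13.png',im)
print(s['finger_gap'],s['tool_pos'],s['tcp_rot'],wf(s['tool_pos']))
go(*fw(-155,0),28.5)
E
```

```text
0.96 10684 [323.7, 317.8] u 286 365 v 247 394
0.81 1119 [323.0, 407.3] u 306 344 v 393 422
0.55 7967 [159.6, 274.9] u 88 204 v 231 367
28.110394956273446 [544.13546885 244.60759605 130.18566193] [ 1.79971273e+02 -1.12849506e-02  9.40000402e+01] [-151.2    0.7]
dp [0.0181, -0.0037, 0.5081] ang [0.0001, -0.0001, -0.0008] mm [  3.62  -0.74 101.62]
```

Request:
step_arm(
  targets=[
    {"angular":[0,0,0],"dp":[0.02,-0.004,0],"fingers":1},
    {"angular":[0,0,0],"dp":[0.02,-0.004,0.2],"fingers":1},
    {"angular":[0,0,0],"dp":[0.02,-0.004,0.4],"fingers":1},
    {"angular":[0,0,0],"dp":[0.02,-0.004,0.47],"fingers":1},
    {"angular":[0,0,0],"dp":[0.02,-0.004,0.508],"fingers":1},
    {"angular":[0,0,0],"dp":[0.02,-0.004,0.508],"fingers":1},
    {"angular":[0,0,0],"dp":[0.02,-0.004,0.508],"fingers":1},
    {"angular":[0,0,0],"dp":[0.02,-0.004,0.508],"fingers":1},
  ],
)

```text
time: 35.6
tool_pos: [543.6, 249.4, 29.1]
tcp_rot: [179.9, -0.0, 94.0]
ft_force: [-0.1, 0.1, -1.5]
finger_gap: 28.3
grip_force: 60.1
```

Request:
step_arm(
  targets=[
    {"angular":[0,0,0],"dp":[0,0,0],"fingers":0.4},
    {"angular":[0,0,0],"dp":[0,0,0],"fingers":0.4},
    {"angular":[0,0,0],"dp":[0,0,-0.1],"fingers":0.4},
    {"angular":[0,0,0],"dp":[0,0,-0.4],"fingers":0.3},
    {"angular":[0,0,0],"dp":[0,0,-0.7],"fingers":0.3},
    {"angular":[0,0,0],"dp":[0,0,-1],"fingers":0.3},
    {"angular":[0,0,0],"dp":[0,-0.1,-1],"fingers":0.3},
    {"angular":[0,0,0],"dp":[0,-0.1,-1],"fingers":0.3},
  ],
)

```text
time: 36.6
tool_pos: [522.9, 248.0, 230.6]
tcp_rot: [179.8, -0.1, 94.1]
ft_force: [0.0, 0.3, -0.3]
finger_gap: 59.6
grip_force: 0.0
```

```bash
python3 - <<'E'
from go import *
s=sense();print(s['tool_pos'],wf(s['tool_pos']))
im=snapshot('wrist');cv2.imwrite('pics/w14.png',im)
print('stick',[(r['at'],r['conf'],w('wrist',r['at'],0).round()) for r in pinpoint('wrist','stick')])
for r in masks_of('wrist','block0'): print(r['at'],round(r['conf'],2),wf(w('wrist',r['at'],42)))
go(408.5,123.2,180,97.3)
E
```

```text
[522.89821121 247.96782532 230.63603644] [-156.1  -20.2]
stick [([215.1, 303.8], 0.91, array([410., 122.,   0.]))]
[345.9, 206.6] 0.78 [-160.3   -0.7]
[343.5, 320.6] 0.73 [-42.8  -1.1]
[345.0, 268.3] 0.63 [-99.9  -0.5]
dp [-0.5794, -0.6135, 0.239] ang [-0.0003, 0.0001, -0.0181] mm [-115.88 -122.7    47.8 ]
```

View pics/w14.png

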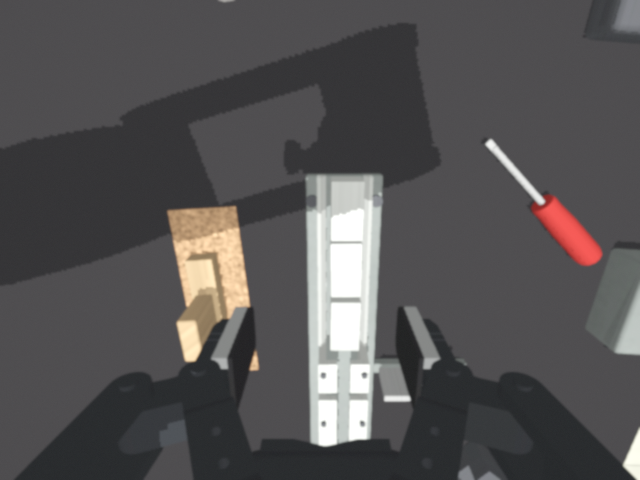

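All three blocks are in line in the trough at column 346, and the stick is untouched on the mat. Fetch the stick.

Request:
step_arm(
  targets=[
    {"angular":[0,0,-0.018],"dp":[-0.25,-0.25,0],"fingers":0.3},
    {"angular":[0,0,-0.018],"dp":[-0.45,-0.45,0.1],"fingers":0.3},
    {"angular":[0,0,-0.018],"dp":[-0.58,-0.613,0.24],"fingers":0.3},
    {"angular":[0,0,-0.018],"dp":[-0.58,-0.613,0.4],"fingers":0.3},
    {"angular":[0,0,-0.018],"dp":[-0.58,-0.613,0.55],"fingers":0.3},
    {"angular":[0,0,-0.018],"dp":[-0.58,-0.613,0.55],"fingers":0.3},
    {"angular":[0,0,-0.018],"dp":[-0.58,-0.613,0.55],"fingers":0.3},
    {"angular":[0,0,-0.018],"dp":[-0.58,-0.613,0.55],"fingers":0.3},
  ],
)

```text
time: 37.75
tool_pos: [409.9, 123.6, 119.6]
tcp_rot: [179.9, -0.0, 97.3]
ft_force: [0.4, -0.5, 0.6]
finger_gap: 60.1
grip_force: 0.0
```

```bash
python3 - <<'E'
from go import *
s=sense();print(s['tool_pos'],s['tcp_rot'])
im=snapshot('wrist');cv2.imwrite('pics/w15.png',im)
P=camera_params('wrist')
print([(r['at'],r['conf'],w('wrist',r['at'],0).round()) for r in pinpoint('wrist','stick')])
for r in masks_of('wrist','stick')[:1]:
    m=r['pixels'].astype(np.uint8);v,u=np.where(m>0);print(u.min(),u.max(),v.min(),v.max())
# predicted
S=(408.52,123.19,-82.64)
for q in((-60,-14,20),(-60,14,20),(-22,-9,75),(-22,9,75),(22,-9,75),(22,9,75),(105,-14,20),(105,14,20)): print(q,px('wrist',[*fw(q[0],q[1],S),q[2]],P).round(),end=' ')
go(408.5,123.2,38,97.36)
E
```

```text
[409.91938569 123.5685559  119.59923637] [ 1.79886616e+02 -9.57267457e-03  9.72961300e+01]
[([319.2, 235.7], 0.91, array([407., 122.,   0.]))]
297 339 152 369
(-60, -14, 20) [299. 154.] (-60, 14, 20) [343. 154.] (-22, -9, 75) [303. 238.] (-22, 9, 75) [337. 238.] (22, -9, 75) [305. 312.] (22, 9, 75) [336. 312.] (105, -14, 20) [304. 370.] (105, 14, 20) [340. 370.] dp [-0.0008, -0.0056, 0.4053] ang [0.0004, -0.0, -0.0003] mm [-0.16 -1.12 81.06]
```

View pics/w15.png

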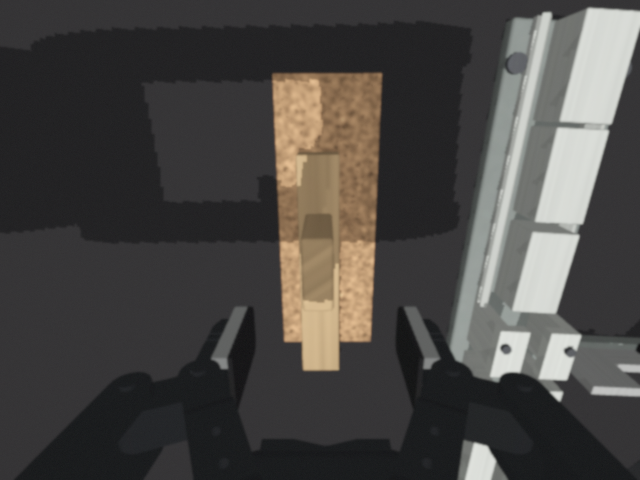

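The stick (297–339, 152–369) matches the prediction within 1–3 px. Grip it and lift.

Request:
step_arm(
  newtons=80,
  targets=[
    {"angular":[0,0,0],"dp":[-0.001,-0.01,0.2],"fingers":0.3},
    {"angular":[0,0,0],"dp":[-0.001,-0.01,0.4],"fingers":0.3},
    {"angular":[0,0,0],"dp":[-0.001,-0.01,0.405],"fingers":0.3},
    {"angular":[0,0,0],"dp":[-0.001,-0.01,0.405],"fingers":1},
    {"angular":[0,0,0],"dp":[-0.001,-0.01,0.405],"fingers":1},
    {"angular":[0,0,0],"dp":[-0.001,-0.01,0.405],"fingers":1},
    {"angular":[0,0,0],"dp":[-0.001,-0.01,0.405],"fingers":1},
    {"angular":[0,0,0],"dp":[-0.001,-0.01,0.405],"fingers":1},
  ],
)

```text
time: 38.9
tool_pos: [408.3, 123.1, 38.8]
tcp_rot: [179.8, -0.0, 97.3]
ft_force: [-1.0, -0.1, 6.8]
finger_gap: 17.1
grip_force: 79.1
```

```bash
python3 - <<'E'
from go import *
s=sense();print(s['finger_gap'],s['tool_pos'],s['ft_force'])
go(*fw(-305,0),120)
E
```

```text
17.10960772893092 [408.27485188 123.13703356  38.82735441] [-0.98212988 -0.12446834  6.84561434]
dp [1.2842, 0.7906, -0.4034] ang [0.0009, -0.0001, 0.0175] mm [256.84 158.12 -80.68]
```

Request:
step_arm(
  targets=[
    {"angular":[0,0,0],"dp":[0,0,-0.25],"fingers":1},
    {"angular":[0,0,0],"dp":[0,0,-0.5],"fingers":1},
    {"angular":[0,0,0],"dp":[0,0.2,-0.65],"fingers":1},
    {"angular":[0,0,0.0175],"dp":[0.1,0.45,-0.65],"fingers":1},
    {"angular":[0,0,0.0175],"dp":[0.3,0.7,-0.65],"fingers":1},
    {"angular":[0,0,0.0175],"dp":[0.5,0.79,-0.65],"fingers":1},
    {"angular":[0,0,0.0175],"dp":[0.75,0.79,-0.65],"fingers":1},
    {"angular":[0,0,0.0175],"dp":[0.9,0.79,-0.65],"fingers":1},
  ],
)

```text
time: 39.9
tool_pos: [540.2, 323.6, 166.9]
tcp_rot: [-180.0, -0.0, 94.2]
ft_force: [-0.1, -0.6, -1.6]
finger_gap: 17.2
grip_force: 79.1
```

```bash
python3 - <<'E'
from go import *
s=sense();print(s['finger_gap'],s['tool_pos'],s['ft_force'])
go(*fw(-305,0),52.5)
E
```

```text
17.247539624849093 [540.23143644 323.62667837 166.89540613] [-0.06908    -0.56236284 -1.57795186]
dp [0.3732, -0.012, 0.5721] ang [-0.0002, -0.0001, 0.0003] mm [ 74.64  -2.4  114.42]
```

Request:
step_arm(
  targets=[
    {"angular":[0,0,0],"dp":[0.25,-0.012,0],"fingers":1},
    {"angular":[0,0,0],"dp":[0.373,-0.012,0],"fingers":1},
    {"angular":[0,0,0],"dp":[0.373,-0.012,0],"fingers":1},
    {"angular":[0,0,0],"dp":[0.373,-0.012,0.2],"fingers":1},
    {"angular":[0,0,0],"dp":[0.373,-0.012,0.4],"fingers":1},
    {"angular":[0,0,0],"dp":[0.373,-0.012,0.56],"fingers":1},
    {"angular":[0,0,0],"dp":[0.373,-0.012,0.56],"fingers":1},
    {"angular":[0,0,0],"dp":[0.373,-0.012,0.56],"fingers":1},
  ],
)

```text
time: 40.9
tool_pos: [533.9, 395.6, 56.8]
tcp_rot: [179.9, -0.0, 94.1]
ft_force: [0.8, 0.8, 0.3]
finger_gap: 17.3
grip_force: 78.9
```

```bash
python3 - <<'E'
from go import *
s=sense();print(s['finger_gap'],s['tool_pos'],s['ft_force'],wf(s['tool_pos']))
im=snapshot('wrist');cv2.imwrite('pics/w16.png',im)
print('tip',[(r['at'],r['conf'],wf(w('wrist',r['at'],25))) for r in pinpoint('wrist','stick_tip')])
go(*fw(-305,0),53)
E
```

```text
17.31991702211572 [533.91798936 395.59138399  56.78968519] [0.76998039 0.82145577 0.34275042] [-302.5    1.4]
tip [([322.6, 446.1], 0.79, array([-194.4,    1.9]))]
dp [0.0089, -0.0108, 0.0242] ang [0.0011, -0.0006, -0.0002] mm [ 1.78 -2.16  4.84]
```

View pics/w16.png

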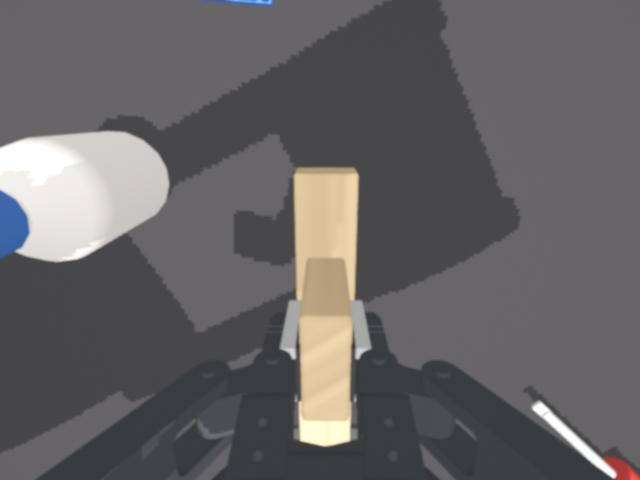

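The stick is held straight and centred at column 326, with the bottle clear at left. Now push.

Request:
step_arm(
  targets=[
    {"angular":[0,0,0],"dp":[0,-0.01,0.02],"fingers":1},
    {"angular":[0,0,0],"dp":[0,-0.01,0.02],"fingers":1},
    {"angular":[0,0,0],"dp":[-0.05,-0.01,0.02],"fingers":1},
    {"angular":[0,0,0],"dp":[-0.1,-0.01,0.02],"fingers":1},
    {"angular":[0,0,0],"dp":[-0.15,-0.01,0.02],"fingers":1},
    {"angular":[0,0,0],"dp":[-0.2,-0.01,0.02],"fingers":1},
    {"angular":[0,0,0],"dp":[-0.25,-0.01,0.02],"fingers":1},
    {"angular":[0,0,0],"dp":[-0.3,-0.01,0.02],"fingers":1},
  ],
)

```text
time: 42.0
tool_pos: [535.4, 335.1, 51.2]
tcp_rot: [180.0, -0.0, 94.1]
ft_force: [-0.4, 3.1, -0.7]
finger_gap: 17.3
grip_force: 79.1
```

```bash
python3 - <<'E'
from go import *
s=sense();print(s['finger_gap'],s['tool_pos'],s['ft_force'],wf(s['tool_pos']))
go(*fw(-53,0),53)
E
```

```text
17.28172988122377 [535.35742662 335.07721488  51.18062388] [-0.3971172   3.13288431 -0.68706914] [-242.1   -1.5]
dp [-0.9454, 0.0078, -0.0093] ang [0.0, -0.0001, -0.0001] mm [-189.08    1.56   -1.86]
```

Request:
step_arm(
  targets=[
    {"angular":[0,0,0],"dp":[-0.05,0.007,-0.009],"fingers":1},
    {"angular":[0,0,0],"dp":[-0.11,0.007,-0.009],"fingers":1},
    {"angular":[0,0,0],"dp":[-0.17,0.007,-0.009],"fingers":1},
    {"angular":[0,0,0],"dp":[-0.23,0.007,-0.009],"fingers":1},
    {"angular":[0,0,0],"dp":[-0.29,0.007,-0.009],"fingers":1},
    {"angular":[0,0,0],"dp":[-0.35,0.007,-0.009],"fingers":1},
    {"angular":[0,0,0],"dp":[-0.41,0.007,-0.009],"fingers":1},
    {"angular":[0,0,0],"dp":[-0.47,0.007,-0.009],"fingers":1},
  ],
)

```text
time: 43.0
tool_pos: [543.4, 241.2, 52.9]
tcp_rot: [-180.0, -0.0, 94.1]
ft_force: [-1.3, 3.1, -2.8]
finger_gap: 17.5
grip_force: 79.0
```

```bash
python3 - <<'E'
from go import *
s=sense();print(s['finger_gap'],s['tool_pos'],s['ft_force'],wf(s['tool_pos']))
im=snapshot('wrist');cv2.imwrite('pics/w17.png',im)
print('stick',[(r['at'],r['conf'],wf(w('wrist',r['at'],12))) for r in pinpoint('wrist','stick')])
for r in masks_of('wrist','block0'): print(r['at'],round(r['conf'],2),wf(w('wrist',r['at'],42)))
go(*fw(-53,0),53)
E
```

```text
17.522581003512258 [543.44336433 241.24343012  52.86053652] [-1.27940433  3.06460412 -2.7517837 ] [-147.9   -0.2]
stick [([326.6, 281.5], 0.83, array([-145.4,    1.7]))]
dp [-0.4732, 0.0015, -0.0006] ang [-0.0001, 0.0002, -0.0004] mm [-94.64   0.3   -0.12]
```

Request:
step_arm(
  targets=[
    {"angular":[0,0,0],"dp":[-0.07,0.002,0],"fingers":1},
    {"angular":[0,0,0],"dp":[-0.14,0.002,0],"fingers":1},
    {"angular":[0,0,0],"dp":[-0.21,0.002,0],"fingers":1},
    {"angular":[0,0,0],"dp":[-0.28,0.002,0],"fingers":1},
    {"angular":[0,0,0],"dp":[-0.35,0.002,0],"fingers":1},
    {"angular":[0,0,0],"dp":[-0.42,0.002,0],"fingers":1},
    {"angular":[0,0,0],"dp":[-0.49,0.002,0],"fingers":1},
    {"angular":[0,0,0],"dp":[-0.49,0.002,0],"fingers":1},
  ],
)

```text
time: 44.15
tool_pos: [551.0, 142.7, 52.7]
tcp_rot: [-180.0, 0.1, 94.1]
ft_force: [-0.0, 0.2, -1.8]
finger_gap: 17.0
grip_force: 79.1
```

```bash
python3 - <<'E'
from go import *
s=sense();print(s['finger_gap'],s['tool_pos'],s['ft_force'],wf(s['tool_pos']))
im=snapshot('wrist');cv2.imwrite('pics/w18.png',im)
print('stick',[(r['at'],r['conf'],wf(w('wrist',r['at'],14))) for r in pinpoint('wrist','stick')])
# handle top rear edge check
P=camera_params('wrist');X=wf(s['tool_pos'])[0]
m=masks_of('wrist','stick')[0]['pixels'];v,u=np.where(m);print('mask',u.min(),u.max(),v.min(),v.max())
print('pred rear blade top',px('wrist',[*fw(X-60,0),34],P))
go(*fw(-48,0),53)
im=snapshot('top')
for l in('block0','stick_tip'): print(l,[(r['at'],round(r['conf'],2),wf(w('top',r['at'],40))) for r in masks_of('top',l)])
E
```

```text
17.023117357918032 [550.96955448 142.68543154  52.72600885] [-0.02591531  0.17567075 -1.78571721] [-49.1   0.2]
stick [([326.4, 282.2], 0.9, array([-49.3,   1.9]))]
mask 294 358 167 446
pred rear blade top [322.29179865 176.02309417]
dp [-0.0127, -0.0004, -0.0015] ang [-0.0002, 0.0001, -0.0001] mm [-2.54 -0.08 -0.3 ]
block0 [([453.1, 262.4], 0.86, array([549.4, -66.8])), ([359.2, 300.2], 0.56, array([ 289.7, -152.5])), ([298.1, 247.0], 0.52, array([136.3,  -1.1])), ([322.0, 243.4], 0.5, array([201.,   5.]))]
stick_tip [([250.1, 248.9], 0.68, array([7.6, 1.1])), ([279.9, 253.4], 0.28, array([ 86.7, -15.6]))]
```

Request:
step_arm(
  targets=[
    {"angular":[0,0,0],"dp":[0.1,0,0],"fingers":1},
    {"angular":[0,0,0],"dp":[0.25,0,0],"fingers":1},
    {"angular":[0,0,0],"dp":[0.45,0,0],"fingers":1},
    {"angular":[0,0,0],"dp":[0.45,0,0],"fingers":1},
    {"angular":[0,0,0],"dp":[0.45,0,-0.1],"fingers":1},
    {"angular":[0,0,0],"dp":[0.45,0,-0.35],"fingers":1},
    {"angular":[0,0,0],"dp":[0.45,-0.1,-0.45],"fingers":1},
    {"angular":[0,0,0],"dp":[0.45,-0.2,-0.45],"fingers":1},
  ],
)

```text
time: 45.45
tool_pos: [506.5, 231.2, 147.6]
tcp_rot: [179.6, -0.1, 94.1]
ft_force: [-0.1, -0.2, -0.8]
finger_gap: 17.2
grip_force: 79.2
```

```bash
python3 - <<'E'
from go import *
s=sense();print(s['finger_gap'],s['tool_pos'],s['ft_force'],wf(s['tool_pos']))
go(410.5,129,70,97.2)
E
```

```text
17.170640685923182 [506.45512406 231.19214494 147.57649277] [-0.09403609 -0.16361841 -0.83891467] [-140.6  -37.8]
dp [-0.4763, -0.5172, 0.3839] ang [0.002, -0.0005, -0.0174] mm [ -95.26 -103.44   76.78]
```

Request:
step_arm(
  targets=[
    {"angular":[0.002,0,-0.0174],"dp":[-0.15,-0.25,0],"fingers":1},
    {"angular":[0.002,0,-0.0174],"dp":[-0.35,-0.45,0],"fingers":1},
    {"angular":[0.002,0,-0.0174],"dp":[-0.476,-0.517,0.1],"fingers":1},
    {"angular":[0.002,0,-0.0174],"dp":[-0.476,-0.517,0.25],"fingers":1},
    {"angular":[0.002,0,-0.0174],"dp":[-0.476,-0.517,0.384],"fingers":1},
    {"angular":[0.002,0,-0.0174],"dp":[-0.476,-0.517,0.384],"fingers":1},
    {"angular":[0.002,0,-0.0174],"dp":[-0.476,-0.517,0.384],"fingers":1},
    {"angular":[0.002,0,-0.0174],"dp":[-0.476,-0.517,0.384],"fingers":1},
  ],
)

```text
time: 46.45
tool_pos: [409.6, 129.0, 67.9]
tcp_rot: [-179.8, -0.0, 97.3]
ft_force: [-0.1, -0.7, -1.7]
finger_gap: 16.5
grip_force: 79.0
```

```bash
python3 - <<'E'
from go import *
s=sense();print(s['finger_gap'],s['tool_pos'],s['ft_force'],s['tcp_rot'])
im=snapshot('wrist');P=camera_params('wrist');m=masks_of('wrist','stick')[0]['pixels'];v,u=np.where(m);print('mask',u.min(),u.max(),v.min(),v.max(),[r['at'] for r in pinpoint('wrist','stick')])
cv2.imwrite('pics/w19.png',im)
go(410.5,129,39.5,97.2)
E
```

```text
16.54359978813578 [409.57015883 128.99007041  67.85004658] [-0.1404465  -0.65549559 -1.6740475 ] [-1.79788921e+02 -2.02449572e-02  9.72657248e+01]
mask 295 358 168 445 [[322.9, 279.8]]
dp [-0.0009, 0.0084, 0.1376] ang [-0.0016, -0.0001, 0.0004] mm [-0.18  1.68 27.52]
```

Request:
step_arm(
  targets=[
    {"angular":[0,0,0],"dp":[0,0.004,0.07],"fingers":1},
    {"angular":[0,0,0],"dp":[0,0.004,0.12],"fingers":1},
    {"angular":[0,0,0],"dp":[0,0.004,0.141],"fingers":1},
    {"angular":[0,0,0],"dp":[0,0.004,0.141],"fingers":1},
    {"angular":[0,0,0],"dp":[0,0.004,0.141],"fingers":1},
    {"angular":[0,0,0],"dp":[0,0.004,0.141],"fingers":0.4},
    {"angular":[0,0,0],"dp":[0,0.004,0.141],"fingers":0.4},
    {"angular":[0,0,0],"dp":[0,0.004,0.141],"fingers":0.4},
  ],
)

```text
time: 47.6
tool_pos: [408.6, 128.8, 37.4]
tcp_rot: [-179.6, -0.0, 97.3]
ft_force: [-0.4, -0.0, -0.3]
finger_gap: 51.1
grip_force: 0.0
```

Request:
step_arm(
  targets=[
    {"angular":[0,0,0],"dp":[0,0,-0.1],"fingers":0.4},
    {"angular":[0,0,0],"dp":[0,0,-0.3],"fingers":0.4},
    {"angular":[0,0,0],"dp":[0,0,-0.6],"fingers":0.4},
    {"angular":[0,0,0],"dp":[0,0,-0.9],"fingers":0.4},
    {"angular":[0,0,0],"dp":[0,0,-1],"fingers":0.4},
    {"angular":[0,0,0.0174],"dp":[0,0.2,-1],"fingers":0.4},
    {"angular":[0,0,0.0174],"dp":[0,0.5,-1],"fingers":0.4},
    {"angular":[0,0,0.0174],"dp":[0,0.8,-1],"fingers":0.4},
  ],
)

```text
time: 48.6
tool_pos: [570.7, 149.5, 236.8]
tcp_rot: [-179.7, 0.0, 94.1]
ft_force: [-0.3, -0.8, 1.4]
finger_gap: 51.1
grip_force: 0.0
```

```bash
python3 - <<'E'
from go import *
s=sense();print(s['tool_pos'],s['tcp_rot'])
im=snapshot('wrist');cv2.imwrite('pics/w20.png',im)
print('stick',[(r['at'],r['conf'],w('wrist',r['at'],0).round()) for r in pinpoint('wrist','stick')])
print('gate',[(r['at'],r['conf'],wf(w('wrist',r['at'],85))) for r in pinpoint('wrist','gate_grip')])
go(*fw(39,113.5),130)
E
```

```text
[570.71592818 149.50608928 236.8258729 ] [-1.79676547e+02  3.10376936e-03  9.41419831e+01]
stick [([158.5, 182.8], 0.9, array([400., 154.,   0.]))]
gate [([431.4, 321.1], 0.59, array([ 35.8, 112.5]))]
dp [-0.4642, 0.4786, 0.5072] ang [-0.0041, 0.0003, -0.0003] mm [-92.84  95.72 101.44]
```

View pics/w20.png

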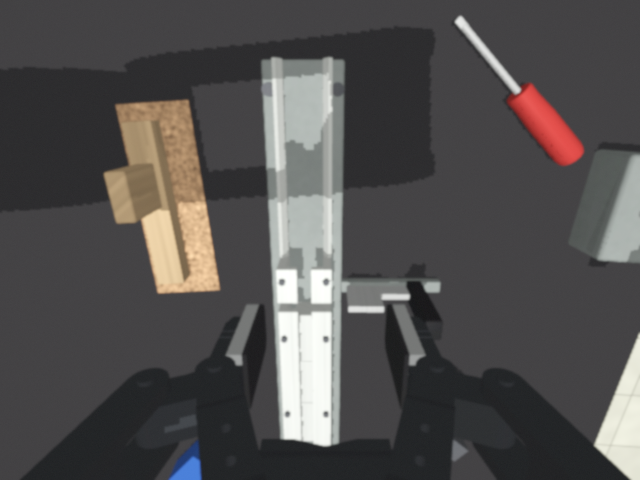

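The trough is empty, the tunnel is loaded, and the gate handle is at (427,310). The stick stands on the mat at (155,200), seemingly nudged back. I'll fit its pose.

```bash
python3 - <<'E'
from fit import *; from go import wf
P=camera_params('wrist')
S,r=fit(P,[((-60,14,20),(158,121)),((-60,-14,20),(123,122)),((105,14,20),(188,279)),((105,-14,20),(161,283))],(405,150,-83));print(S,r)
M,r=fit(P,[((-100,35,0),(189,100)),((-100,-35,0),(116,104)),((100,35,0),(219,290)),((100,-35,0),(157,293))],(411,132,-83));print(M,r)
print('in mat',wf(S[:2],M),S[2]-M[2])
E
```

```text
[401.93 154.89 -82.61] [-2.6 -1.5  2.3 -0.7 -0.4  4.8  0.4  2. ]
[409.53 131.72 -83.07] [-0.2 -0.1  0.1 -0.2 -0.2  0.6  0.3 -0.1]
in mat [-23.9  -4.7] 0.45999999999999375
```

The stick is 24 mm along and 5 mm across from the mat centre, and aligned, which is within limits. Shut the gate.

Request:
step_arm(
  newtons=40,
  targets=[
    {"angular":[-0.004,0,0],"dp":[-0.2,0.2,0],"fingers":0.4},
    {"angular":[-0.004,0,0],"dp":[-0.35,0.4,0.1],"fingers":0.4},
    {"angular":[-0.004,0,0],"dp":[-0.464,0.477,0.3],"fingers":0.4},
    {"angular":[-0.004,0,0],"dp":[-0.464,0.477,0.5],"fingers":0.4},
    {"angular":[-0.004,0,0],"dp":[-0.464,0.477,0.5],"fingers":0.4},
    {"angular":[-0.004,0,0],"dp":[-0.464,0.477,0.5],"fingers":0.4},
    {"angular":[-0.004,0,0],"dp":[-0.464,0.477,0.5],"fingers":0.4},
    {"angular":[-0.004,0,0],"dp":[-0.464,0.477,0.5],"fingers":0.4},
  ],
)

```text
time: 49.75
tool_pos: [671.0, 63.8, 138.6]
tcp_rot: [179.5, 0.0, 94.2]
ft_force: [-0.9, 0.8, -1.1]
finger_gap: 51.1
grip_force: 0.0
```

```bash
python3 - <<'E'
from go import *
s=sense();print(s['tool_pos'],s['tcp_rot'])
im=snapshot('wrist')
print('gate',[(r['at'],r['conf'],wf(w('wrist',r['at'],85))) for r in pinpoint('wrist','gate_grip')])
go(*fw(39,114),72)
E
```

```text
[671.038725    63.84746445 138.60571483] [1.79460594e+02 1.91622995e-02 9.41661605e+01]
gate [([323.5, 271.5], 0.68, array([ 39.1, 114.4]))]
dp [-0.0033, -0.0011, 0.3274] ang [0.0025, 0.0001, 0.0] mm [-0.66 -0.22 65.48]
```

Request:
step_arm(
  newtons=40,
  targets=[
    {"angular":[0.0025,0,0],"dp":[-0.003,0,0.15],"fingers":0.4},
    {"angular":[0.0025,0,0],"dp":[-0.003,0,0.33],"fingers":0.4},
    {"angular":[0.0025,0,0],"dp":[-0.003,0,0.33],"fingers":0.4},
    {"angular":[0.0025,0,0],"dp":[-0.003,0,0.33],"fingers":1},
    {"angular":[0.0025,0,0],"dp":[-0.003,0,0.33],"fingers":1},
    {"angular":[0.0025,0,0],"dp":[-0.003,0,0.33],"fingers":1},
    {"angular":[0.0025,0,0],"dp":[-0.003,0,0.33],"fingers":1},
    {"angular":[0.0025,0,0],"dp":[-0.003,0,0.33],"fingers":1},
  ],
)

```text
time: 50.85
tool_pos: [670.8, 62.9, 72.9]
tcp_rot: [-180.0, 0.0, 94.1]
ft_force: [-7.9, -1.1, 7.4]
finger_gap: 15.1
grip_force: 40.2
```

Request:
step_arm(
  targets=[
    {"angular":[0,0,0],"dp":[0,-0.05,0],"fingers":1},
    {"angular":[0,0,0],"dp":[0,-0.1,0],"fingers":1},
    {"angular":[0,0,0],"dp":[0,-0.15,0],"fingers":1},
    {"angular":[0,0,0],"dp":[0,-0.2,0],"fingers":1},
    {"angular":[0,0,0],"dp":[0,-0.24,0],"fingers":1},
    {"angular":[0,0,0],"dp":[0,-0.27,0],"fingers":1},
    {"angular":[0,0,0],"dp":[0,-0.28,0],"fingers":1},
    {"angular":[0,0,0],"dp":[0,-0.28,0],"fingers":1},
  ],
)

```text
time: 51.85
tool_pos: [615.9, 58.9, 72.9]
tcp_rot: [179.9, 0.0, 94.1]
ft_force: [-0.5, 0.1, 8.2]
finger_gap: 15.0
grip_force: 41.0
```

```bash
python3 - <<'E'
from go import *
s=sense();print(s['tool_pos'],s['finger_gap'],s['grip_force'],s['ft_force'],wf(s['tool_pos']))
E
```

```text
[615.90056176  58.87301982  72.94740114] 15.035252053027637 40.988901257514954 [-0.50949909  0.13153378  8.15318664] [39.2 58.8]
```

Request:
step_arm(
  targets=[
    {"angular":[0,0,0],"dp":[0,-0.005,0],"fingers":1},
    {"angular":[0,0,0],"dp":[0,-0.01,0],"fingers":1},
    {"angular":[0,0,0],"dp":[0,-0.015,0],"fingers":1},
    {"angular":[0,0,0],"dp":[0,-0.018,0],"fingers":1},
    {"angular":[0,0,0],"dp":[0,-0.02,0],"fingers":1},
    {"angular":[0,0,0],"dp":[0,-0.022,0],"fingers":1},
    {"angular":[0,0,0],"dp":[0,-0.022,0],"fingers":1},
    {"angular":[0,0,0],"dp":[0,-0.022,0],"fingers":1},
  ],
)

```text
time: 52.85
tool_pos: [611.9, 58.6, 73.0]
tcp_rot: [179.8, 0.0, 94.1]
ft_force: [1.2, 0.7, 7.1]
finger_gap: 15.2
grip_force: 40.8
```

```bash
python3 - <<'E'
from go import *
s=sense();print(s['tool_pos'],s['finger_gap'],s['grip_force'],s['ft_force'],wf(s['tool_pos']))
E
```

```text
[611.88077249  58.60452924  72.9547683 ] 15.228564159848506 40.82860708236694 [1.16457455 0.71457068 7.1389937 ] [39.2 54.8]
```

Request:
step_arm(
  targets=[
    {"angular":[0,0,0],"dp":[0,-0.004,0],"fingers":1},
    {"angular":[0,0,0],"dp":[0,-0.008,0],"fingers":1},
    {"angular":[0,0,0],"dp":[0,-0.012,0],"fingers":1},
    {"angular":[0,0,0],"dp":[0,-0.015,0],"fingers":1},
    {"angular":[0,0,0],"dp":[0,-0.015,0],"fingers":1},
    {"angular":[0,0,0],"dp":[0,-0.015,0],"fingers":1},
    {"angular":[0,0,0],"dp":[0,-0.015,0],"fingers":1},
    {"angular":[0,0,0],"dp":[0,-0.015,0],"fingers":1},
  ],
)

```text
time: 53.85
tool_pos: [610.7, 58.5, 73.1]
tcp_rot: [179.6, 0.0, 94.1]
ft_force: [11.7, 1.8, 0.5]
finger_gap: 15.5
grip_force: 40.1
```

```bash
python3 - <<'E'
from go import *
s=sense();print(s['tool_pos'],s['finger_gap'],s['grip_force'],s['ft_force'],wf(s['tool_pos']))
E
```

```text
[610.68353453  58.47374171  73.06181746] 15.542885845822026 40.132402181625366 [11.69261653  1.75935878  0.4530577 ] [39.2 53.6]
```

The stop is felt at 11.7 N. Release, lift, and check.

Request:
step_arm(
  targets=[
    {"angular":[0,0,0],"dp":[0,0,0],"fingers":0.5},
    {"angular":[0,0,0],"dp":[0,0,0],"fingers":0.5},
    {"angular":[0,0,0],"dp":[0,0,0],"fingers":0.5},
    {"angular":[0,0,0],"dp":[0,0,-0.2],"fingers":0.5},
    {"angular":[0,0,0],"dp":[0,0,-0.5],"fingers":0.5},
    {"angular":[0,0,0],"dp":[0.2,-0.1,-0.8],"fingers":0.5},
    {"angular":[0,0,0],"dp":[0.4,-0.2,-1],"fingers":0.5},
    {"angular":[0,0,0],"dp":[0.6,-0.3,-1],"fingers":0.5},
  ],
)

```text
time: 54.85
tool_pos: [540.2, 174.8, 275.1]
tcp_rot: [179.7, -0.1, 94.1]
ft_force: [0.5, 0.9, -0.0]
finger_gap: 42.7
grip_force: 0.0
```

Request:
step_arm(
  targets=[
    {"angular":[0.002,0,0],"dp":[0.1,0,0],"fingers":0.5},
    {"angular":[0.002,0,0],"dp":[0.1,0,0],"fingers":0.5},
    {"angular":[0.002,0,0],"dp":[0.1,0,0],"fingers":0.5},
    {"angular":[0.002,0,0],"dp":[0.1,0,0],"fingers":0.5},
    {"angular":[0.002,0,0],"dp":[0.1,0,0],"fingers":0.5},
    {"angular":[0.002,0,0],"dp":[0.1,0,0],"fingers":0.5},
    {"angular":[0.002,0,0],"dp":[0.1,0,0],"fingers":0.5},
    {"angular":[0.002,0,0],"dp":[0.1,0,0],"fingers":0.5},
  ],
)

```text
time: 55.85
tool_pos: [537.7, 193.7, 270.5]
tcp_rot: [-179.5, 0.0, 94.1]
ft_force: [0.3, -0.5, 0.0]
finger_gap: 42.7
grip_force: 0.0
```

```bash
python3 - <<'E'
from go import *
im=snapshot('wrist');cv2.imwrite('pics/w21.png',im)
print('stick',[(r['at'],r['conf'],wf(w('wrist',r['at'],0),(410.5,132,-83))) for r in pinpoint('wrist','stick')])
print('gate',[(r['at'],r['conf'],wf(w('wrist',r['at'],85))) for r in pinpoint('wrist','gate_grip')])
E
```

```text
stick [([200.8, 217.9], 0.89, array([-23.2, -11.7]))]
gate []
```

View pics/w21.png

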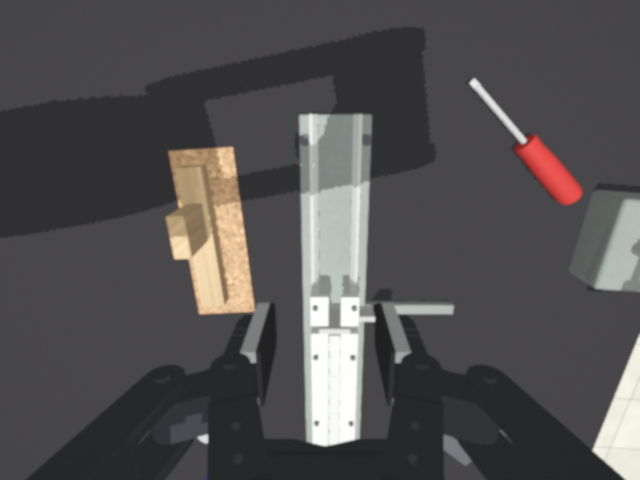

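The gate blade closes the channel at (335,330), the trough is empty, and the stick stands on the mat at (205,235). Hand in.

```bash
python3 -c "
from bench import *
print(hand_in())"
```

```text
the job is handed in; nothing more can be done
None
```

I handed the job in with the three blocks present pushed past the gate, the gate shut against its stop, and the stick handle-up on its mat about 24 mm off centre (it shifted after I released it). `hand_in()` returned no verdict, so the result isn't confirmed.

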